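# Close up a two-bundle pack in the banding jig and hold it for the band

## Task

Two bundles of clear plastic blanks are to be banded together end to end in the banding jig. First push the bundle that stands askew in the jig square against the grey fence; then stand the loose bundle, the one standing alone on the table to the right of the jig, upright on the white runners in line with it, at the end away from the black plate, slide it up until the gap between the two is closed, and push the row on along the fence until the sprung black plate is fully back, its crossbar on the brass bushes. Finish without letting go, gripping the loose bundle and pressing it with firm hand pressure (some 10 to 20 N, never a shove) into the corner, against its neighbour and against the fence at once, so that the program ends holding the pack for the band; leave the ink jars and the air blow gun alone.

Things in the scene. Friction and masses are not known exactly. Their poses are not given: they have to be found in the camera images.
- loose_bundle: The bundle of clear plastic sheets on edge that stands alone on the table to the right of the jig, a rigid block 130 long (its x) x 66 wide (its y) x 140 mm high, about 0.6 kg (0.45 to 0.75); origin at the centre of its underside, z up. Symmetric: either end may lead. Grip it across the 66 mm width, near the top.
- seated_bundle: The like bundle, same size and same axes, standing loose on the jig's runners, roughly along the row (x axis within 5 degrees of the jig's y), 3 to 18 mm off the fence and 12 to 30 mm short of the sprung plate; origin at the centre of its underside.
- jig: Banding jig, fixed: dark steel base 125 x 400 mm, two slippery white runners (friction about 0.25; top 12 mm above the table; x = -44 to +40, y = -196 to +100 mm) with a 15 mm band channel between, blue end bracket at the left. Origin on the table under the base; x points away from the robot's side to the fence, y left along the row to the sprung plate, z up.
- fence: Grey steel angle along the far side of the runners, rigid and smooth (friction about 0.3), the side stop: its inner face is the plane x = +40 mm of the jig, from y = -200 to +100 mm, its top 92 mm above the table, so that fingers gripping a bundle near its top pass over it. Same origin and axes as the jig.
- pressure_plate (a joint): Slide of the sprung black end plate (two faces 24 mm wide, 15 to 99 mm above the table, aluminium crossbar behind) along the jig's +y: 0 = out, 0.012 m = fully back, crossbar on the two brass bushes. Its spring pushes with about 1 N at 0 and 5 N fully back, so it comes out again if the pack is let go; fully back it is a rigid stop.
- plate_face (a point): Middle of the sprung plate's front face, which looks along the jig's -y; it moves with the plate. At rest it lies at y = +106 mm of the jig, fully back at +118 mm.
- corner (a point): Inner corner where the fence face, the plate face when fully back and the runner top meet (x = +40, y = +118, z = +12 mm of the jig; same axes). With the pack home the loose bundle's centre is at x = +7, y = -77 mm and the seated one's at x = +7, y = +53 mm of the jig.
- yellow_jar: Ink jar with a yellow lid, 62 mm across, 70 mm high, standing loose; origin under its centre. Leave alone.
- black_jar: Ink jar with a black lid, 64 mm across, 72 mm high, standing loose; origin under its centre. Leave alone.
- white_jar: White ink jar, 58 mm across, 62 mm high, standing loose; origin under its centre. Leave alone.
- blow_gun: Red-handled air blow gun lying on the table at the left, 101 x 225 x 21 mm; origin under its middle. Leave alone.
Not all that is in view belongs to the job. What is shaped like the loose_bundle but green is not meant.

How it is judged:
By the outcome, as a careful person would: the job done as asked, in the order asked, and still so for the second after the job is handed in, while the arm keeps its last pose, push and grip.
It also fails if it takes over 59 s, if anything falls off the work surface, if the arm or the gripper's body presses on something with over 40 N, if the wrist force passes 120 N, or if a joint passes its speed limit or range.

## Robot

A 6-joint arm with a two-finger parallel gripper is mounted at the origin on a cart in front of the work surface, level with it; the furniture and walls round the work are solid. World frame = base frame: x ahead of the robot, y to its left, z up, the work surface at z = 0. Lengths are in m, angles in rad, forces in N, time in s.
With the tool pointing down it reaches from about 0.25 to 0.725 m from the base axis. Payload 4 kg.
Tool frame: the origin (TCP) lies on the centre line of the jaws, within the pads' length; the fingertips stand 11 mm ahead of it and the grasp point (between the pads) lies 8 mm behind it (bot.nose_length is the distance from the TCP to the fingertips, in m); z points along the fingers, y is the direction in which the jaws open and shut (so a half turn about z gives the same grasp; the last joint's range is limited). The gripper opens to 85 mm and grips with 20 to 120 N. Pads are 22 mm wide; open, the fingers measure 114 mm over their backs; the gripper's body (76 mm by 85 mm) begins 54 mm behind the grasp point. The pads swing forward as they close: fully open they stand 13 mm farther back than shut.
Start: joints at [-1.242, 0.241, 0.005, 1.335, 0, 1.571], TCP at [0.161, -0.473, 0.242] pointing down, gripper open.
Joint ranges: [-2.72, 2.72], [-1.05, 1.87], [-1.09, 1.28], [-1.99, 2.15], [-1.42, 1.44], [-3.14, 3.14]. Speed limits (rad/s): [2.79, 2.79, 3.14, 3.14, 3.14, 3.14].

## Interface

Orientations are given as a unit quaternion [x, y, z, w].
In Python, from workcell import bot gives the robot as it stands.
- The arm moves only by the tool play_rows, never from a script. Its argument "plan" is one flat list of numbers, 6 for each row, row after row: the shift along the tool's x, y, z in mm, then the turn, a rotation vector about the tool's x, y, z in rad. A call has 1 to 20 rows; each row shifts and turns the commanded pose from where the row before left it, along the tool's axes as they then stand; what a row does not reach is not made up. A row lasts 1/8 s, in which the tool goes at most 62.5 mm and 10.7 degrees, less where a joint would pass 70% of its speed; a pose out of reach is approached as far as the arm can. A call with a gripper value outside its range is refused whole. "hand" is the opening in per cent of the stroke, from 0 (shut) to 100 (fully open), set as the call begins (left out, the last holds). The fingers move at their own pace and stop on an object; the grip force is fixed at half the most. Time passes only in rows, so rows that do not move let the fingers close. It gives the time, the measured TCP pose, the force and the opening at its end, in the units of the state.
- bot.get_obs(): the state, without advancing time (a new reading comes with each control period).
- bot.camera(name): name is "side" or "top"; returns a dict with "frame" (480x640x3 uint8, blue, green, red), "range_z" (480x640 float32, m along the optical axis (not along the pixel's ray), 0 where there is no reading), "K" (3x3 intrinsics, pixels), "dist" ([k1, k2, p1, p2, k3] as OpenCV has them; the pictures are not rectified), "cam_to_world" (4x4, takes a point from camera to world coordinates). Camera axes: x right, y down, z forward; pixel columns grow to the right and rows downward; lengths in m; the calibration is good to about 2 mm. A picture is of the moment at which its call begins.
- bot.job_done(): hands the job in, once; it reports no verdict.
Trained networks look in the newest picture that a camera, given by its name, has taken for a name from the list of things; names that differ only in an ending like _2 or _b are one class to them, and where a whole thing is asked for, a point or a joint stands for the part that bears it (a point fixed in the world has none). Each returns a list of dicts, best first, with "p" (0 to 1); they miss things now and then, are a little off and sometimes report something else, mostly with a low value. They report only what shows in the picture. A call takes as long as a camera call. They do not tell look-alikes from the thing itself.
- bot.outline_of(query, camera): "mask" (480x640 bool, what is visible of it) and "point" ([row, column] in pixels, amid what is visible of it).
The state is a dict: "clock": time; "joint_pos": joint angles; "joint_vel": joint speeds; "tau": joint torques, N m; "eef_pos": TCP position; "tool_rot": TCP orientation; "ft_force": force on the tool from outside, world axes, zero at the start; "ft_torque": the same for the moment, N m; "grip_width": finger opening in m.
Only numpy, scipy, OpenCV 4.12 (cv2) and the standard library are available. Lean on these libraries where they do the work, as an engineer would, in place of code of your own. Each camera call takes 0.05 s, during which the arm holds its last target.

## Working session

There is one attempt and no reset: what is moved stays moved. The work goes in short steps, Python scripts to look and compute and a tool call to move; the robot and the scene stay as the last step left them, time stands still between calls to the robot, and variables do not carry over. Pictures are saved under pics/ and viewed, and the job is handed in when it is done.

Besides the shell and the picture viewer there is one more tool, called as name(argument=value, ...) on one line, values as JSON. play_rows: Moves the arm, as the interface text tells. Its arguments: {"type":"object","properties":{"plan":{"type":"array","items":{"type":"number"}},"hand":{"type":"number"}},"required":["plan"]}

```bash
mkdir -p pics; ls; cat > h.py <<'E'
import numpy as np, cv2
from workcell import bot
def px2w(c,u,v,z=None):
    K=np.array(c["K"]);d=np.array(c["dist"]);T=np.array(c["cam_to_world"])
    p=cv2.undistortPoints(np.array([[[u,v]]],float),K,d)[0,0]
    r=T[:3,:3]@np.array([p[0],p[1],1.]);o=T[:3,3]
    s=c["range_z"][int(round(v)),int(round(u))] if z is None else (z-o[2])/r[2]
    return o+s*r
def w2px(c,P):
    K=np.array(c["K"]);d=np.array(c["dist"]);T=np.linalg.inv(np.array(c["cam_to_world"]))
    P=np.atleast_2d(P)@T[:3,:3].T+T[:3,3]
    return cv2.projectPoints(P.astype(float),np.zeros(3),np.zeros(3),K,d)[0][:,0]
def cloud(c):
    K=np.array(c["K"]);d=np.array(c["dist"]);T=np.array(c["cam_to_world"])
    v,u=np.mgrid[0:480,0:640]
    p=cv2.undistortPoints(np.stack([u,v],-1).reshape(-1,1,2).astype(float),K,d).reshape(480,640,2)
    z=c["range_z"]
    P=np.dstack([p[...,0]*z,p[...,1]*z,z])@T[:3,:3].T+T[:3,3]
    P[z==0]=np.nan
    return P
E
python3 - <<'E'
from h import *
for n in("side","top"):
    c=bot.camera(n);cv2.imwrite(f"pics/{n}0.png",c["frame"]);print(n,np.round(c["cam_to_world"],3).tolist(),np.round(c["K"],1).tolist())
    for q in["loose_bundle","seated_bundle","jig","fence","plate_face"]:
        for r in bot.outline_of(q,n):
            print(q,round(r["p"],2),r["point"],r["mask"].sum())
print(bot.get_obs(),bot.nose_length)
E
```

```text
pics
side [[0.288, 0.769, -0.57, 1.53], [0.958, -0.236, 0.165, -0.369], [-0.008, -0.594, -0.805, 1.448], [0.0, 0.0, 0.0, 1.0]] [[548.6, 0.0, 320.5], [0.0, 548.6, 238.1], [0.0, 0.0, 1.0]]
loose_bundle 0.83 [182.6, 347.1] 1129
loose_bundle 0.74 [235.9, 233.9] 1307
seated_bundle 0.59 [219.0, 344.4] 1402
seated_bundle 0.4 [223.4, 378.7] 313
jig 0.9 [246.6, 344.8] 3518
jig 0.71 [252.9, 455.4] 502
jig 0.7 [221.3, 348.3] 1337
fence 0.94 [253.1, 334.6] 2114
plate_face 0.75 [222.6, 379.3] 252
top [[0.343, -0.741, 0.577, -0.208], [-0.939, -0.262, 0.222, -0.383], [-0.013, -0.618, -0.786, 1.099], [0.0, 0.0, 0.0, 1.0]] [[461.5, 0.0, 324.9], [0.0, 461.5, 230.9], [0.0, 0.0, 1.0]]
loose_bundle 0.93 [284.3, 240.6] 449
loose_bundle 0.84 [303.6, 396.0] 448
{'clock': 0.6, 'joint_pos': array([-1.24200971e+00,  2.40585902e-01,  4.96980136e-03,  1.33520691e+00,
        2.07324482e-05,  1.57079972e+00]), 'joint_vel': array([ 6.87103398e-04, -9.35199375e-04, -1.65143508e-03, -4.38127873e-04,
       -8.14769046e-04,  4.81153555e-05]), 'tau': array([ 9.10868334e-05, -3.71976292e+01,  2.52569747e+01,  1.42363155e-03,
       -1.70181352e-06,  3.10712821e-06]), 'eef_pos': array([ 0.16144748, -0.47319875,  0.24230196]), 'tool_rot': array([ 9.86518102e-01,  1.63652176e-01,  8.04266894e-06, -1.48604215e-05]), 'ft_force': array([ 0.42428744,  0.4017913 , -0.27294853]), 'ft_torque': array([ 0.02538944,  0.0310705 , -0.01050335]), 'grip_width': 0.08515701659853142} 0.011
```

View pics/side0.png

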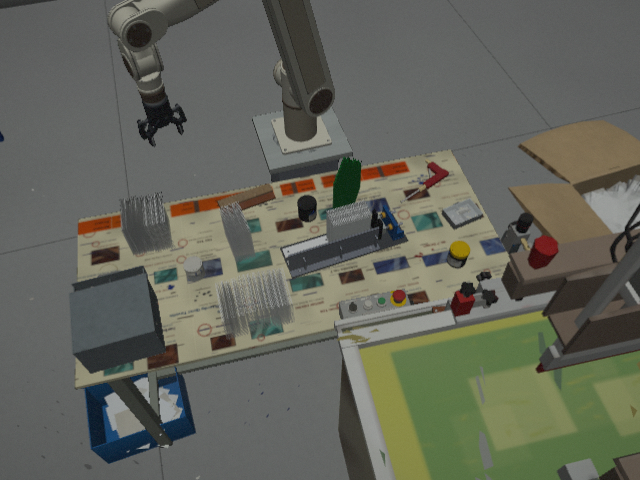

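View pics/top0.png

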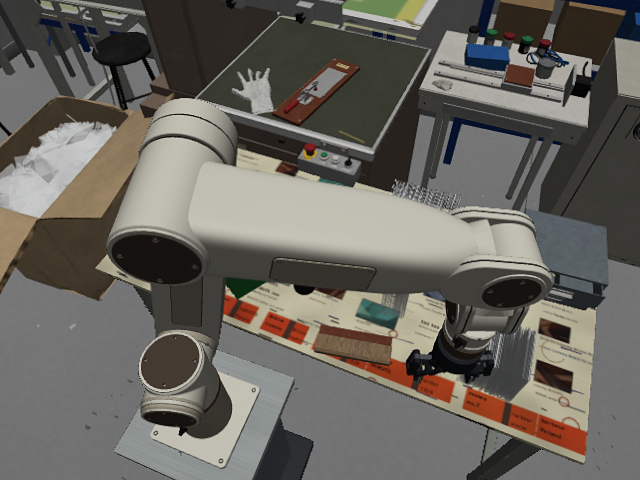

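The side view shows the jig at about (345,245) with the askew bundle in it at (350,222). It also shows the green look-alike (347,182), the white jar (194,265), the black jar (307,208) and the yellow jar (459,252). Three clear bundles could be the loose one: A (148,222), B (235,230) and C (255,302). I'll measure their sizes next.

```bash
python3 - <<'E'
from h import *
c=bot.camera("side");P=cloud(c);np.save("P0.npy",P)
im=c["frame"]
cv2.imwrite("pics/side_crop0.png",cv2.resize(im[150:350,70:470],(800,400),interpolation=cv2.INTER_CUBIC))
# top-down height map
import numpy as np
x=P[...,0];y=P[...,1];z=P[...,2]
m=np.isfinite(z)&(x>0.1)&(x<0.9)&(y>-0.8)&(y<0.6)&(z>-.05)&(z<0.25)
H=np.full((480,840),-0.05)
iu=((0.6-y[m])*600).astype(int);iv=((0.9-x[m])*600).astype(int)
for a,b,h in zip(iv,iu,z[m]): H[a,b]=max(H[a,b],h)
g=np.clip((H+0.05)/0.25*255,0,255).astype(np.uint8)
g=cv2.applyColorMap(cv2.dilate(g,np.ones((3,3))),cv2.COLORMAP_JET)
cv2.imwrite("pics/hmap0.png",cv2.resize(g,(800,457)))
t=m&(z>0.05)
for q in["loose_bundle","seated_bundle"]:
    for r in bot.outline_of(q,"side"):
        mm=r["mask"]&m; pts=P[mm]
        print(q,round(r["p"],2),np.round(r["point"]),np.round(np.percentile(pts,[2,50,98],axis=0),3).tolist())
for q in["yellow_jar","black_jar","white_jar","blow_gun","fence","plate_face"]:
    for r in bot.outline_of(q,"side")[:1]:
        pts=P[r["mask"]&m]; print(q,round(r["p"],2),np.round(r["point"]),np.round(np.percentile(pts,[2,50,98],axis=0),3).tolist())
E
```

```text
loose_bundle 0.83 [181. 349.] [[0.316, 0.003, 0.016], [0.399, 0.05, 0.123], [0.434, 0.113, 0.139]]
loose_bundle 0.74 [234. 236.] [[0.394, -0.368, 0.005], [0.492, -0.333, 0.117], [0.521, -0.298, 0.139]]
loose_bundle 0.31 [247. 343.] [[0.503, -0.205, -0.002], [0.592, -0.03, 0.024], [0.623, 0.178, 0.094]]
seated_bundle 0.96 [220. 348.] [[0.509, -0.058, 0.029], [0.561, 0.0, 0.135], [0.576, 0.069, 0.151]]
seated_bundle 0.42 [220. 379.] [[0.516, 0.094, 0.028], [0.539, 0.102, 0.072], [0.581, 0.125, 0.101]]
yellow_jar 0.7 [255. 457.] [[0.692, 0.279, 0.009], [0.728, 0.301, 0.064], [0.747, 0.335, 0.075]]
black_jar 0.72 [209. 306.] [[0.376, -0.119, 0.005], [0.419, -0.094, 0.064], [0.434, -0.067, 0.076]]
white_jar 0.81 [265. 199.] [[0.501, -0.513, 0.003], [0.54, -0.485, 0.057], [0.557, -0.46, 0.067]]
blow_gun 0.89 [175. 432.] [[0.288, 0.315, -0.006], [0.371, 0.39, 0.015], [0.415, 0.435, 0.025]]
fence 0.72 [252. 334.] [[0.584, -0.2, 0.005], [0.598, -0.061, 0.039], [0.621, 0.081, 0.092]]
plate_face 0.85 [222. 378.] [[0.482, 0.094, 0.006], [0.538, 0.103, 0.073], [0.582, 0.144, 0.101]]
```

View pics/side_crop0.png

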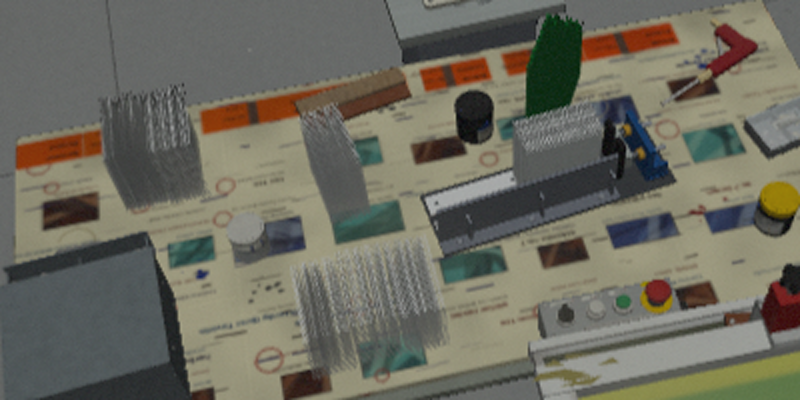

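View pics/hmap0.png

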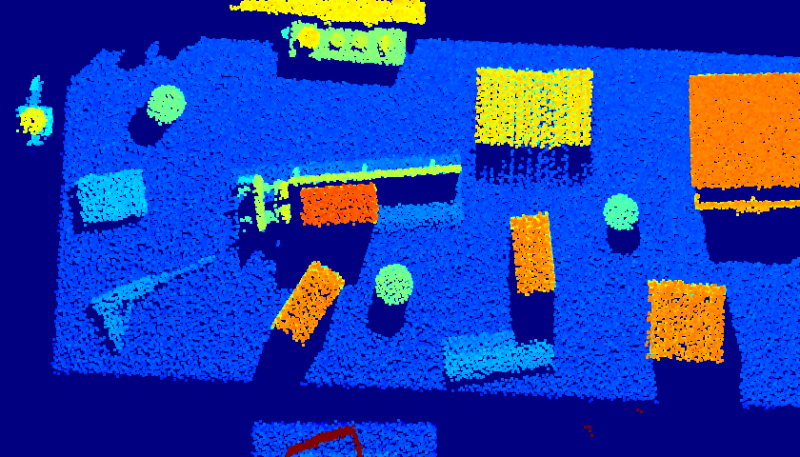

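Sizes settle it. B (235,230) is 66 x 130 and 140 high and stands right of the jig, so B is the loose bundle. A is about 130 x 130, C is about 195 wide and low, and the green one is excluded. Next I'll fit the poses.

```bash
python3 - <<'E'
from h import *
P=np.load("P0.npy");x,y,z=P[...,0],P[...,1],P[...,2]
def box(m,n):
    p=P[m][:,:2]; 
    r=cv2.minAreaRect((p*1000).astype(np.float32)); b=cv2.boxPoints(r)
    print(n,m.sum(),"c",np.round(r[0],1),"size",np.round(r[1],1),"ang",round(r[2],2),"ztop",np.round(np.percentile(P[m][:,2],[5,50,95]),4)); print(np.round(b,0).tolist())
with np.errstate(invalid='ignore'):
    box((z>.13)&(z<.16)&(x>.36)&(x<.55)&(y>-.39)&(y<-.27),"loose")
    box((z>.143)&(z<.165)&(x>.48)&(x<.6)&(y>-.09)&(y<.09),"seated")
    box((z>.13)&(z<.16)&(x>.28)&(x<.47)&(y>-.02)&(y<.14),"green")
    t=(z>-.015)&(z<.01)&(x>.65)&(x<.75)&(y>-.2)&(y<.2); print("table z",np.median(z[t]))
    m=(z>.087)&(z<.099)&(x>.56)&(x<.66)&(y>-.23)&(y<.1)
    box(m,"fence top")
    # inner/outer edges by bins
    for y0 in np.arange(-.21,.09,.03):
        k=m&(y>=y0)&(y<y0+.03)
        if k.sum()>3: print(round(y0+.015,3),k.sum(),np.round(np.percentile(x[k],[3,50,97]),4),end=" | ")
    k=(z>.02)&(z<.08)&(x>.57)&(x<.66)&(y>-.2)&(y<.08)
    l=cv2.fitLine((P[k][:,:2]).astype(np.float32),cv2.DIST_HUBER,0,.01,.01).ravel();print("\nouter face",l,np.degrees(np.arctan2(l[0],l[1])))
    k=(z>.006)&(z<.02)&(x>.48)&(x<.6)&(y>-.25)&(y<-.06); box(k,"runner vis")
E
```

```text
loose 365 c [ 456.8 -332.8] size [136.8  63.1] ang 5.66 ztop [0.1304 0.1349 0.1397]
[[386.0, -308.0], [392.0, -371.0], [528.0, -357.0], [522.0, -295.0]]
seated 510 c [542.2   5.6] size [ 65.2 133.3] ang 4.64 ztop [0.1435 0.1463 0.1511]
[[504.0, 69.0], [515.0, -63.0], [580.0, -58.0], [569.0, 75.0]]
green 365 c [369.9  58.5] size [ 63.4 134.9] ang 57.02 ztop [0.1304 0.134  0.1397]
[[296.0, 69.0], [409.0, -5.0], [444.0, 48.0], [331.0, 122.0]]
table z -0.0014018464528809949
fence top 274 c [580.2 -53.3] size [ 40.2 306.1] ang 4.82 ztop [0.0875 0.0914 0.0975]
[[547.0, 98.0], [573.0, -208.0], [613.0, -204.0], [587.0, 101.0]]
-0.195 19 [0.5989 0.6045 0.6091] | -0.165 19 [0.5961 0.602  0.6078] | -0.135 17 [0.5955 0.5989 0.6019] | -0.105 18 [0.5922 0.5969 0.602 ] | -0.075 18 [0.5916 0.5956 0.6003] | -0.045 34 [0.5607 0.5874 0.5974] | -0.015 35 [0.5664 0.5722 0.5946] | 0.015 48 [0.5635 0.5777 0.5932] | 0.045 36 [0.5624 0.5696 0.5887] | 0.075 24 [0.5627 0.583  0.588 ] | 
outer face [ 0.07026453 -0.9975284   0.5954728  -0.0555196 ] 175.97081
runner vis 433 c [ 542.4 -153. ] size [183.8 113.9] ang 88.22 ztop [0.0067 0.011  0.0175]
[[483.0, -243.0], [597.0, -247.0], [602.0, -63.0], [488.0, -59.0]]
```

play_rows(plan=[0, 0, 0, 0, 0, 0.129, 0, 0, 0, 0, 0, 0.129, 25.7, -34.7, 0, 0, 0, 0, 25.7, -34.7, 0, 0, 0, 0, 25.7, -34.7, 0, 0, 0, 0, 25.7, -34.7, 0, 0, 0, 0, 25.7, -34.7, 0, 0, 0, 0, 25.7, -34.7, 0, 0, 0, 0, 25.7, -34.7, 0, 0, 0, 0, 25.7, -34.7, 0, 0, 0, 0, 25.7, -34.7, 0, 0, 0, 0, 25.7, -34.7, 0, 0, 0, 0, 25.7, -34.7, 0, 0, 0, 0, 25.7, -34.7, 0, 0, 0, 0, 25.7, -34.7, 0, 0, 0, 0, 0, 0, 0, 0, 0, 0], hand=0)

```text
clock: 3.05
eef_pos: [0.464, 0.0025, 0.2421]
tool_rot: [0.999, 0.038, 0.0, -0.0]
ft_force: [-0.5, -1.5, -0.5]
grip_width: -0.0002
```

```bash
cat >> h.py <<'E'
def st():
    o=bot.get_obs()
    from scipy.spatial.transform import Rotation as R
    M=R.from_quat(o["tool_rot"]).as_matrix()
    print("t",round(o["clock"],2),"pos",np.round(o["eef_pos"],4),"xyaw",round(np.degrees(np.arctan2(M[1,0],M[0,0])),2),"z",np.round(M[:,2],3),"F",np.round(o["ft_force"],2),"T",np.round(o["ft_torque"],2),"w",round(o["grip_width"],4),"q",np.round(o["joint_pos"],2))
    return o,M
def togo(p):
    o,M=st(); print("tool shift mm",np.round(M.T@(np.array(p)-o["eef_pos"])*1000,1))
E
python3 - <<'E'
from h import *
st()
c=bot.camera("top");cv2.imwrite("pics/top1.png",c["frame"]);np.save("Pt1.npy",cloud(c))
c=bot.camera("side");cv2.imwrite("pics/side1.png",cv2.resize(c["frame"][120:330,180:460],(800,600)))
E
```

```text
t 3.05 pos [0.464  0.0025 0.2421] xyaw 4.31 z [ 0.  0. -1.] F [-0.46 -1.53 -0.46] T [-0.08  0.03  0.03] w -0.0002 q [ 0.01  0.17 -0.09  1.32  0.    3.07]
```

View pics/top1.png

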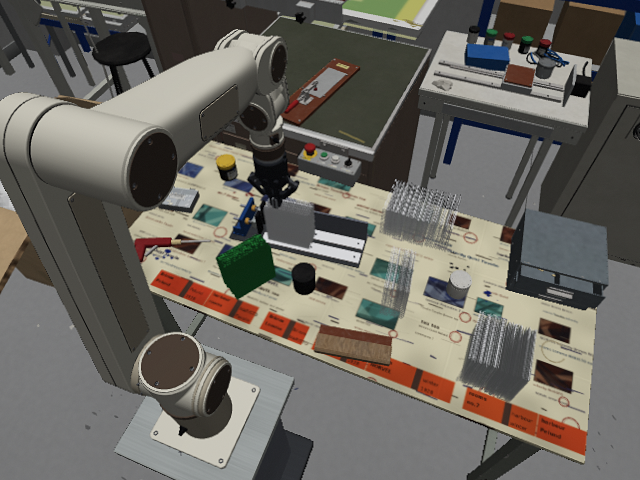

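View pics/side1.png

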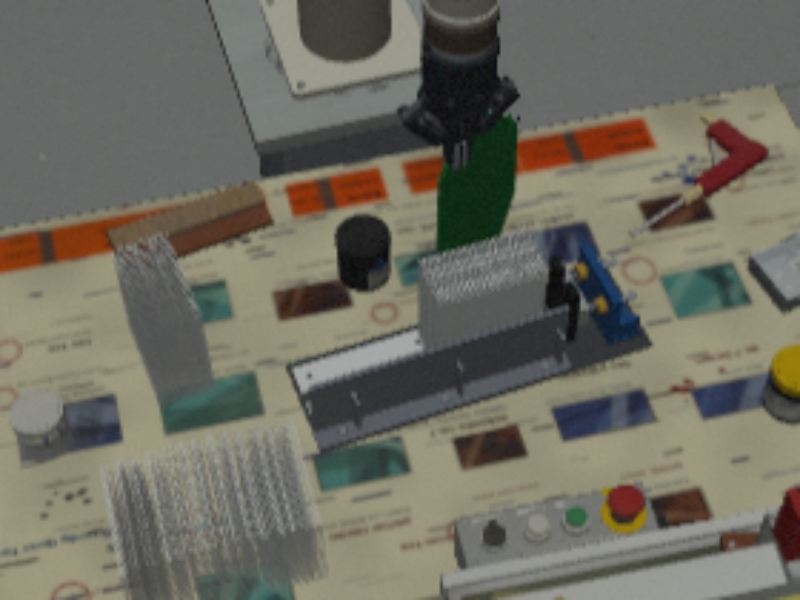

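The top view is now clear. The fence inner face runs from about (283,200) to (367,250) and the seated bundle is at (290,222). The loose bundle is at (398,285), between jig and white jar, as chosen. I'll refine the poses from this view.

```bash
python3 - <<'E'
from h import *
P=np.load("Pt1.npy");x,y,z=P[...,0],P[...,1],P[...,2]
def box(m,n):
    p=P[m][:,:2]; r=cv2.minAreaRect((p*1000).astype(np.float32)); b=cv2.boxPoints(r)
    print(n,m.sum(),"c",np.round(r[0],1),"size",np.round(r[1],1),"ang",round(r[2],2),"z",np.round(np.percentile(P[m][:,2],[5,50,95]),4),np.round(b,0).tolist())
with np.errstate(invalid='ignore'):
    t=(z>-.015)&(z<.01)&(x>.3)&(x<.4)&(y>-.3)&(y<-.1); print("table z",np.median(z[t]))
    box((z>.128)&(z<.16)&(x>.36)&(x<.55)&(y>-.39)&(y<-.27),"loose")
    k=(z>.02)&(z<.12)&(x>.36)&(x<.55)&(y>-.40)&(y<-.25);
    # loose vertical faces
    print("loose all",k.sum()); box(k,"loose all")
    box((z>.14)&(z<.165)&(x>.48)&(x<.6)&(y>-.09)&(y<.09),"seated")
    k=(z>.03)&(z<.085)&(x>.56)&(x<.63)&(y>-.2)&(y<-.07)
    l=cv2.fitLine((P[k][:,:2]).astype(np.float32),cv2.DIST_HUBER,0,.01,.01).ravel();print("inner face",k.sum(),l,"x at y=-.1",l[2]+(-.1-l[3])*l[0]/l[1],"resid",np.std((P[k][:,0]-l[2])-(P[k][:,1]-l[3])*l[0]/l[1]))
    k=(z>.03)&(z<.12)&(x>.49)&(x<.53)&(y>-.055)&(y<.06)
    l=cv2.fitLine((P[k][:,:2]).astype(np.float32),cv2.DIST_HUBER,0,.01,.01).ravel();print("seated near face",k.sum(),l,"x at y=0",l[2]-l[3]*l[0]/l[1])
    k=(z>.03)&(z<.12)&(x>.52)&(x<.57)&(y>-.075)&(y<-.04)
    print("seated right face y",k.sum(),np.round(np.median(P[k],0),4))
E
```

```text
table z 0.00029556965149357683
loose 463 c [ 452.7 -328.4] size [134.3  62.7] ang 5.91 z [0.1298 0.1358 0.1395] [[383.0, -304.0], [389.0, -367.0], [523.0, -353.0], [516.0, -290.0]]
loose all 689
loose all 689 c [ 449.1 -328.1] size [130.8  63.9] ang 6.62 z [0.0266 0.0844 0.1172] [[380.0, -304.0], [388.0, -367.0], [518.0, -352.0], [510.0, -289.0]]
seated 708 c [539.9  10.8] size [ 68.9 129.3] ang 3.47 z [0.142  0.1473 0.1513] [[502.0, 73.0], [509.0, -56.0], [578.0, -52.0], [570.0, 77.0]]
inner face 521 [ 0.07074731 -0.9974943   0.593503   -0.13552277] x at y=-.1 0.59098357 resid 0.0016860145735153082
seated near face 771 [ 0.06977994 -0.9975624   0.5095774  -0.00172865] x at y=0 0.50945646
seated right face y 126 [ 0.542  -0.0517  0.0782]
```

play_rows(plan=[0, -4, 35, 0, 0, 0, 0, 0, 35, 0, 0, 0, 0, 0, 35, 0, 0, 0, 0, 0, 37, 0, 0, 0, 7, 0, 0, 0, 0, 0, 7, 0, 0, 0, 0, 0, 7, 0, 0, 0, 0, 0, 4, 0, 0, 0, 0, 0, 4, 0, 0, 0, 0, 0, 0, 0, 0, 0, 0, 0])

```text
clock: 4.4
eef_pos: [0.4915, 0.0065, 0.1005]
tool_rot: [0.999, 0.035, -0.0, 0.0]
ft_force: [-0.6, -0.1, 0.7]
grip_width: 0.0001
```

```bash
python3 - <<'E'
from h import *
st()
c=bot.camera("side");cv2.imwrite("pics/side2.png",cv2.resize(c["frame"][150:290,260:440],(780,600)))
E
```

```text
t 4.4 pos [0.4915 0.0065 0.1005] xyaw 4.06 z [-0. -0. -1.] F [-0.57 -0.05  0.7 ] T [-0.01  0.08 -0.05] w 0.0001 q [ 0.01  0.34 -0.26  0.98 -0.    3.08]
```

View pics/side2.png

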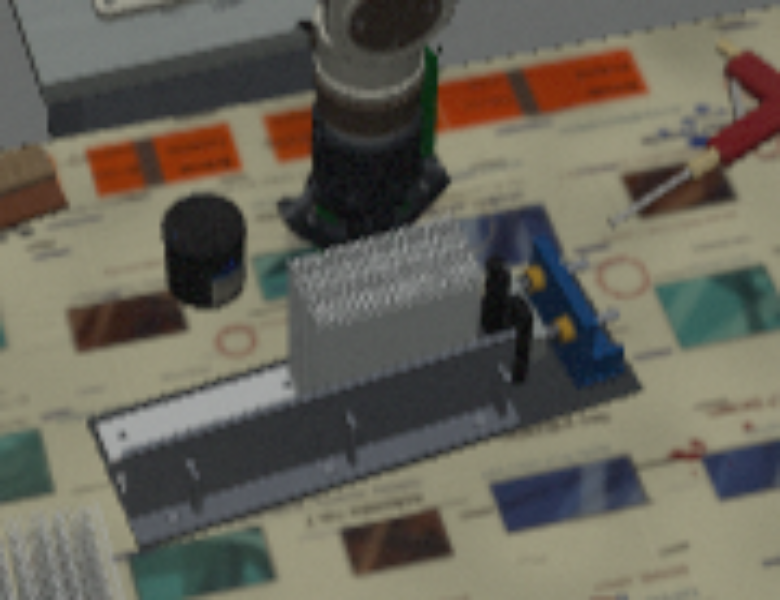

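The view shows the closed fingers just short of the bundle's near face and clear of the green one. Now I'll push slowly.

play_rows(plan=[3, 0, 0, 0, 0, 0, 3, 0, 0, 0, 0, 0, 2, 0, 0, 0, 0, 0, 2, 0, 0, 0, 0, 0, 2, 0, 0, 0, 0, 0])

```text
clock: 5.08
eef_pos: [0.5031, 0.0073, 0.1002]
tool_rot: [0.999, 0.035, -0.0, -0.0]
ft_force: [-0.7, -0.3, 1.4]
grip_width: -0.0002
```

play_rows(plan=[1, 0, 0, 0, 0, 0, 1, 0, 0, 0, 0, 0])

```text
clock: 5.32
eef_pos: [0.5044, 0.0074, 0.0999]
tool_rot: [0.999, 0.035, -0.001, 0.0]
ft_force: [-4.7, 0.3, 3.1]
grip_width: -0.0001
```

play_rows(plan=[1, 0, 0, 0, 0, 0, 1, 0, 0, 0, 0, 0])

```text
clock: 5.58
eef_pos: [0.5053, 0.0069, 0.0997]
tool_rot: [0.999, 0.035, -0.002, 0.001]
ft_force: [-8.9, -3.1, 5.8]
grip_width: 0.0001
```

```bash
cat > seat.py <<'E'
from h import *
import sys
n=sys.argv[1]
st()
ct=bot.camera("top");cs=bot.camera("side")
a=cv2.resize(ct["frame"][150:290,200:400],(400,280),interpolation=cv2.INTER_CUBIC);b=cv2.resize(cs["frame"][170:290,260:440],(780,520),interpolation=cv2.INTER_CUBIC)
cv2.imwrite(f"pics/s{n}.png",b);cv2.imwrite(f"pics/t{n}.png",cv2.resize(a,(780,546)))
for nm,c in(("top",ct),("side",cs)):
    P=cloud(c);x,y,z=P[...,0],P[...,1],P[...,2]
    with np.errstate(invalid='ignore'):
        k=(z>.14)&(z<.158)&(x>.495)&(x<.61)&(y>-.25)&(y<.1)
        if k.sum()>30:
            r=cv2.minAreaRect((P[k][:,:2]*1000).astype(np.float32));print(nm,"top of bundles in jig",k.sum(),np.round(r[0],1),np.round(r[1],1),round(r[2],2))
            for y0 in(-.19,-.16,-.13,-.10,-.07,-.04,-.02,0,.02,.04):
                kk=k&(y>y0)&(y<y0+.02)
                if kk.sum()>8:print("  y",y0+.01,"x off fence plane(far,mean z)",np.round(np.percentile(x[kk]-.584+.0707*y[kk],[4,96]),4),round(float(np.median(z[kk])),4))
E
python3 seat.py 3
```

```text
t 5.58 pos [0.5053 0.0069 0.0997] xyaw 4.03 z [-0.005 -0.001 -1.   ] F [-8.92 -3.14  5.84] T [-0.46  1.55 -0.02] w 0.0001 q [ 0.01  0.36 -0.22  0.99 -0.    3.09]
top top of bundles in jig 320 [541.9  -3.8] [ 93.2 104. ] 0.46
  y -0.060000000000000005 x off fence plane(far,mean z) [-0.0609 -0.017 ] 0.1484
  y -0.03 x off fence plane(far,mean z) [-0.0895 -0.001 ] 0.1499
  y -0.01 x off fence plane(far,mean z) [-0.0878 -0.0002] 0.1479
  y 0.01 x off fence plane(far,mean z) [-0.0883 -0.001 ] 0.147
  y 0.03 x off fence plane(far,mean z) [-0.086  -0.0752] 0.1461
side top of bundles in jig 789 [542.3   6.4] [ 96.5 132.5] 4.92
  y -0.060000000000000005 x off fence plane(far,mean z) [-0.0555 -0.0037] 0.1473
  y -0.03 x off fence plane(far,mean z) [-0.0741  0.002 ] 0.148
  y -0.01 x off fence plane(far,mean z) [-0.0779  0.0008] 0.1474
  y 0.01 x off fence plane(far,mean z) [-0.0672 -0.0004] 0.1484
  y 0.03 x off fence plane(far,mean z) [-0.0707  0.0006] 0.1479
  y 0.05 x off fence plane(far,mean z) [-0.0651  0.0018] 0.1487
```

View pics/s3.png

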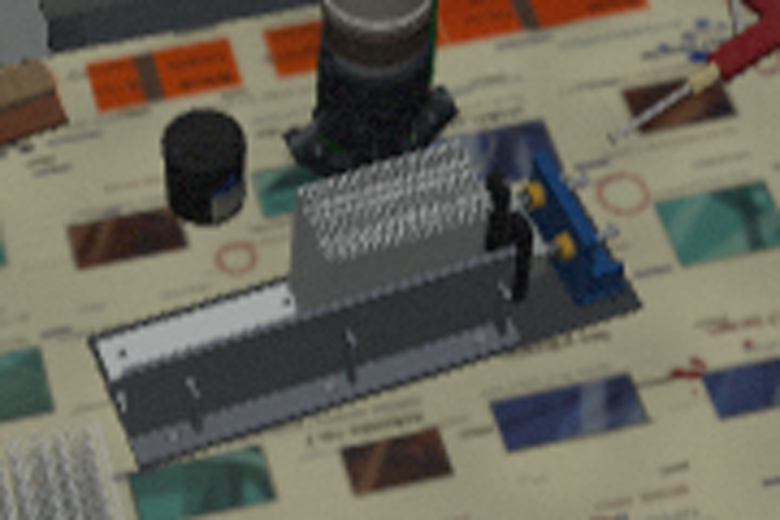

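View pics/t3.png

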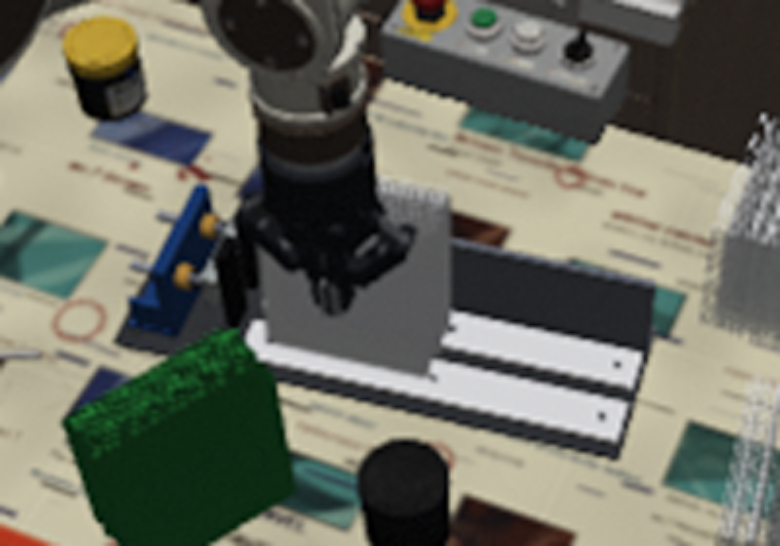

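The bundle's far edge is at the fence plane, with 9 N built up on the push. I'll back off and check that it sits flat and square.

play_rows(plan=[-1, 0, 0, 0, 0, 0, -2, 0, 0, 0, 0, 0, -6, 0, 0, 0, 0, 0, -12, 0, 0, 0, 0, 0, -12, 0, 0, 0, 0, 0, 0, 0, -30, 0, 0, 0, 0, 0, -40, 0, 0, 0, 0, 0, -40, 0, 0, 0, -40, 0, -20, 0, 0, 0, -40, 0, 0, 0, 0, 0, 0, 0, 0, 0, 0, 0])

```text
clock: 7.05
eef_pos: [0.3919, -0.0005, 0.2307]
tool_rot: [0.999, 0.035, 0.0, -0.0]
ft_force: [0.3, -0.3, 0.4]
grip_width: -0.0
```

```bash
python3 seat.py 4; python3 - <<'E'
from h import *
c=bot.camera("top");P=cloud(c);x,y,z=P[...,0],P[...,1],P[...,2]
with np.errstate(invalid='ignore'):
  for lo,hi in((.03,.07),(.09,.13)):
    k=(z>lo)&(z<hi)&(x>.495)&(x<.535)&(y>-.05)&(y<.065)
    l=cv2.fitLine((P[k][:,:2]).astype(np.float32),cv2.DIST_HUBER,0,.01,.01).ravel();print("near face",lo,k.sum(),"deg",np.degrees(np.arctan(l[0]/l[1])),"x at y=0",l[2]-l[3]*l[0]/l[1])
  k=(z>.03)&(z<.085)&(x>.56)&(x<.63)&(y>-.2)&(y<-.07)
  l=cv2.fitLine((P[k][:,:2]).astype(np.float32),cv2.DIST_HUBER,0,.01,.01).ravel();print("fence","deg",np.degrees(np.arctan(l[0]/l[1])),"x at y=0",l[2]-l[3]*l[0]/l[1])
E
```

```text
t 7.05 pos [ 0.3919 -0.0005  0.2307] xyaw 4.05 z [ 0.  0. -1.] F [ 0.32 -0.26  0.41] T [-0.02 -0.   -0.03] w -0.0 q [-0.    0.03 -0.27  1.27  0.    3.07]
top top of bundles in jig 560 [5.412e+02 4.000e-01] [ 66.5 111.8] 5.13
  y -0.060000000000000005 x off fence plane(far,mean z) [-0.0722 -0.0225] 0.146
  y -0.03 x off fence plane(far,mean z) [-0.0742 -0.0146] 0.1475
  y -0.01 x off fence plane(far,mean z) [-0.0738 -0.0151] 0.1472
  y 0.01 x off fence plane(far,mean z) [-0.072  -0.0136] 0.1478
  y 0.03 x off fence plane(far,mean z) [-0.0671 -0.0139] 0.1476
  y 0.05 x off fence plane(far,mean z) [-0.0751 -0.0118] 0.148
side top of bundles in jig 623 [542.1   6.6] [ 68.6 132.3] 2.18
  y -0.060000000000000005 x off fence plane(far,mean z) [-0.0658 -0.0122] 0.145
  y -0.03 x off fence plane(far,mean z) [-0.0687 -0.0125] 0.1462
  y -0.01 x off fence plane(far,mean z) [-0.0697 -0.011 ] 0.1453
  y 0.01 x off fence plane(far,mean z) [-0.0688 -0.0115] 0.1458
  y 0.03 x off fence plane(far,mean z) [-0.0694 -0.0118] 0.1461
  y 0.05 x off fence plane(far,mean z) [-0.069  -0.0107] 0.1456
near face 0.03 311 deg -4.0549917 x at y=0 0.511023
near face 0.09 252 deg -4.4944596 x at y=0 0.5109216
fence deg -4.1933575 x at y=0 0.5833649
```

View pics/s4.png

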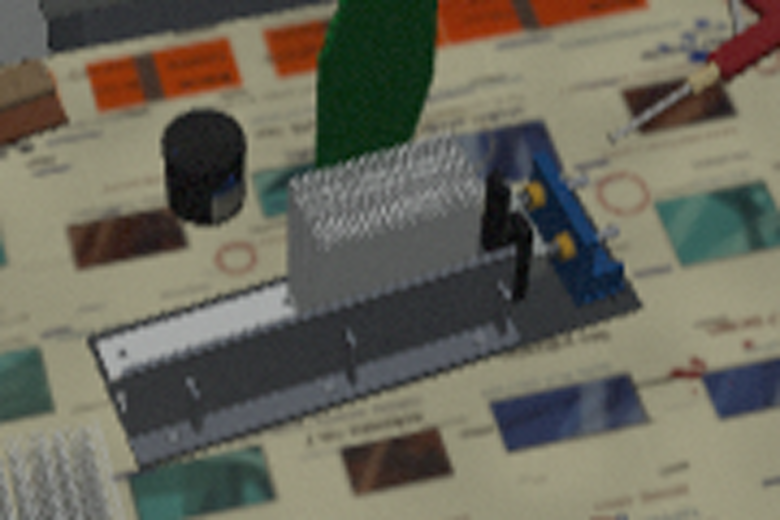

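View pics/t4.png

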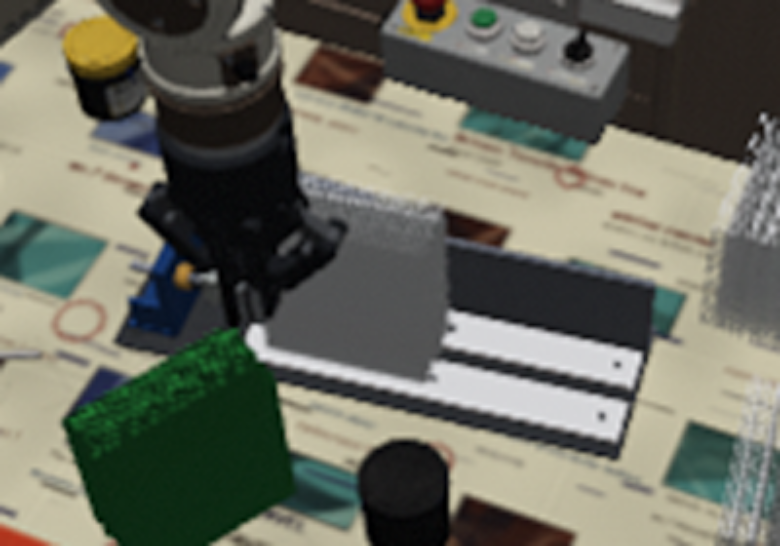

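It didn't hold: the bundle had only tipped against the fence and dropped back, still about 10 mm off it. The contact was too high. I'll grip it across its width near the top instead and move it square to the fence.

play_rows(plan=[0, 0, 0, 0, 0, -0.157, 0, 0, 0, 0, 0, -0.157, 0, 0, 0, 0, 0, -0.157, 0, 0, 0, 0, 0, -0.157, 0, 0, 0, 0, 0, -0.157, 0, 0, 0, 0, 0, -0.157, 0, 0, 0, 0, 0, -0.157, 0, 0, 0, 0, 0, -0.157, 0, 0, 0, 0, 0, -0.157, 0, 0, 0, 0, 0, -0.157, 0, 37, 0, 0, 0, 0, 0, 37, 0, 0, 0, 0, 0, 37, 0, 0, 0, 0, 0, 38, 0, 0, 0, 0, 0, 0, 0, 0, 0, 0], hand=100)

```text
clock: 9.07
eef_pos: [0.5462, 0.0103, 0.2285]
tool_rot: [0.682, 0.732, -0.0, -0.0]
ft_force: [-1.9, -0.5, 0.5]
grip_width: 0.0852
```

```bash
python3 - <<'E'
from h import *
togo([.542,.007,.113])
E
```

```text
t 9.07 pos [0.5462 0.0103 0.2285] xyaw 94.03 z [-0.001  0.    -1.   ] F [-1.94 -0.51  0.53] T [-0.    0.05  0.02] w 0.0852 q [0.02 0.34 0.1  1.34 0.   1.52]
tool shift mm [ -3.   -4.4 115.5]
```

play_rows(plan=[0, 0, 30, 0, 0, 0, 0, 0, 30, 0, 0, 0, 0, 0, 0, 0, 0, 0])

```text
clock: 9.45
eef_pos: [0.541, 0.01, 0.1676]
tool_rot: [0.682, 0.731, -0.002, -0.002]
ft_force: [0.3, -0.4, -0.3]
grip_width: 0.085
```

```bash
python3 seat.py 5 | head -1; python3 - <<'E'
from h import *
togo([.542,.007,.113])
E
```

```text
t 9.45 pos [0.541  0.01   0.1676] xyaw 94.01 z [-0.007 -0.    -1.   ] F [ 0.32 -0.42 -0.27] T [ 0.03  0.02 -0.02] w 0.085 q [ 0.02  0.37 -0.02  1.19  0.    1.52]
t 9.55 pos [0.5434 0.01   0.1708] xyaw 94.01 z [ 0. -0. -1.] F [-0.25 -0.58  0.36] T [ 0.03 -0.03  0.  ] w 0.0858 q [ 0.02  0.37 -0.01  1.19 -0.    1.52]
tool shift mm [-2.9 -1.6 57.8]
```

View pics/s5.png

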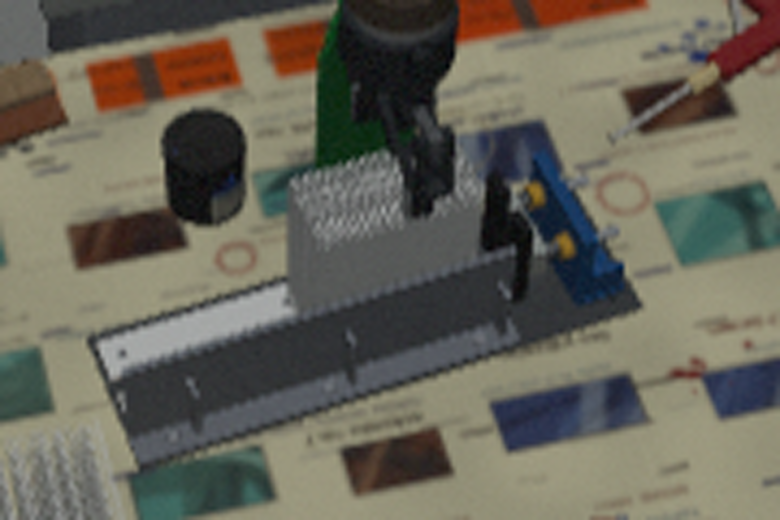

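View pics/t5.png

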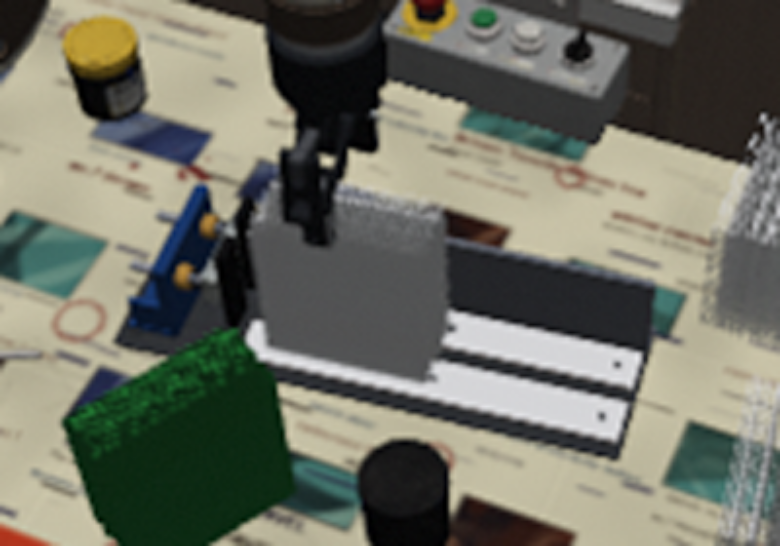

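play_rows(plan=[0, 0, 12, 0, 0, 0, 0, 0, 12, 0, 0, 0, 0, 0, 10, 0, 0, 0, 0, 0, 0, 0, 0, 0])

```text
clock: 10.05
eef_pos: [0.5424, 0.01, 0.1351]
tool_rot: [0.682, 0.731, -0.001, -0.001]
ft_force: [-0.2, 0.4, 0.7]
grip_width: 0.0853
```

```bash
python3 seat.py 6 | head -1
```

```text
t 10.05 pos [0.5424 0.01   0.1351] xyaw 94.01 z [-0.002 -0.    -1.   ] F [-0.17  0.45  0.69] T [ 0.03  0.01 -0.01] w 0.0853 q [ 0.02  0.39 -0.07  1.11 -0.    1.52]
```

View pics/s6.png

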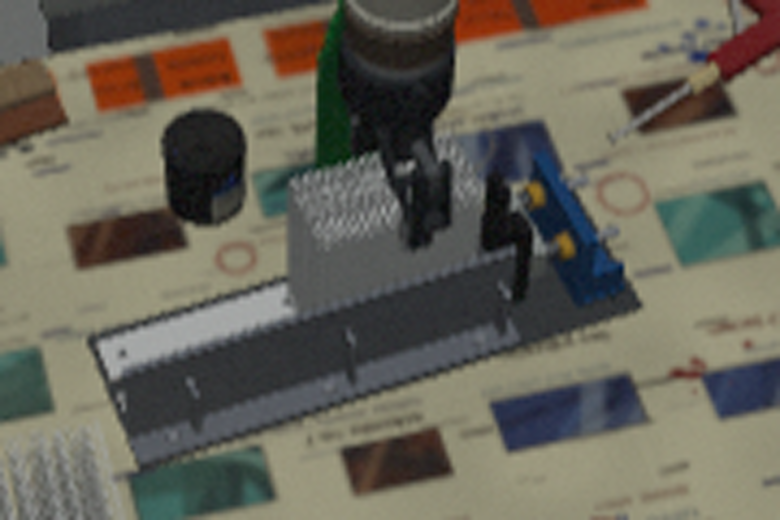

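View pics/t6.png

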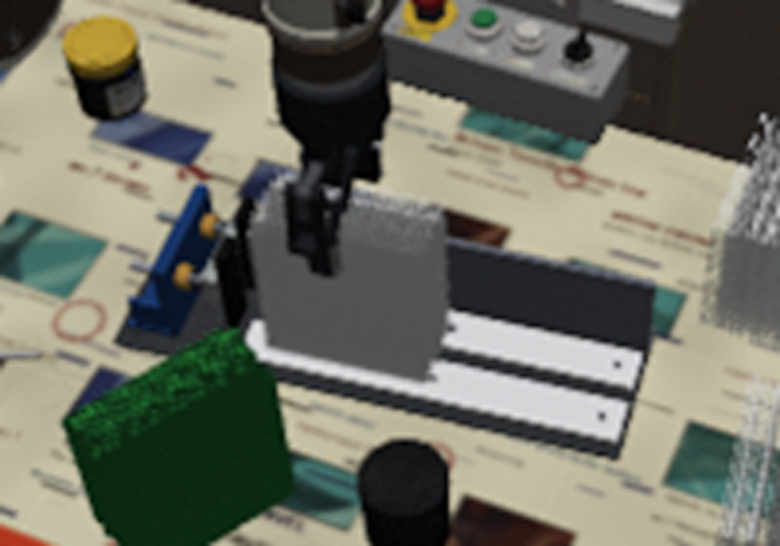

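play_rows(plan=[-8, 0, 10, 0, 0, 0, 0, 0, 9, 0, 0, 0, 0, 0, 0, 0, 0, 0])

```text
clock: 10.52
eef_pos: [0.5429, 0.0018, 0.1161]
tool_rot: [0.682, 0.731, -0.001, -0.001]
ft_force: [0.6, -0.2, -0.5]
grip_width: 0.0853
```

play_rows(plan=[0, 0, 0, 0, 0, 0, 0, 0, 0, 0, 0, 0, 0, 0, 0, 0, 0, 0, 0, 0, 0, 0, 0, 0, 0, 0, 0, 0, 0, 0], hand=0)

```text
clock: 11.15
eef_pos: [0.5436, 0.002, 0.1176]
tool_rot: [0.682, 0.731, -0.0, -0.0]
ft_force: [-3.6, -1.1, 4.2]
grip_width: 0.0655
```

```bash
python3 seat.py 7
```

```text
t 11.15 pos [0.5436 0.002  0.1176] xyaw 94.01 z [-0. -0. -1.] F [-3.65 -1.11  4.16] T [-0.16  0.78  0.04] w 0.0655 q [ 0.    0.41 -0.09  1.07 -0.    1.5 ]
top top of bundles in jig 618 [538.9  11. ] [ 84.6 132.3] 9.95
  y -0.060000000000000005 x off fence plane(far,mean z) [-0.072  -0.0225] 0.1447
  y -0.03 x off fence plane(far,mean z) [-0.0723 -0.0121] 0.1477
  y -0.01 x off fence plane(far,mean z) [-0.0761 -0.0068] 0.1479
  y 0.01 x off fence plane(far,mean z) [-0.0415 -0.0048] 0.1488
  y 0.03 x off fence plane(far,mean z) [-0.0725 -0.0334] 0.147
  y 0.05 x off fence plane(far,mean z) [-0.0729 -0.0151] 0.1478
side top of bundles in jig 462 [542.6   6.5] [ 91.1 131.1] 4.45
  y -0.060000000000000005 x off fence plane(far,mean z) [-0.0664 -0.0128] 0.145
  y -0.03 x off fence plane(far,mean z) [-0.0665 -0.0119] 0.1459
  y -0.01 x off fence plane(far,mean z) [-0.0737 -0.0001] 0.1467
  y 0.01 x off fence plane(far,mean z) [-0.0422 -0.0171] 0.1469
  y 0.03 x off fence plane(far,mean z) [-0.054 -0.011] 0.1471
  y 0.05 x off fence plane(far,mean z) [-0.0669 -0.01  ] 0.1459
```

View pics/s7.png

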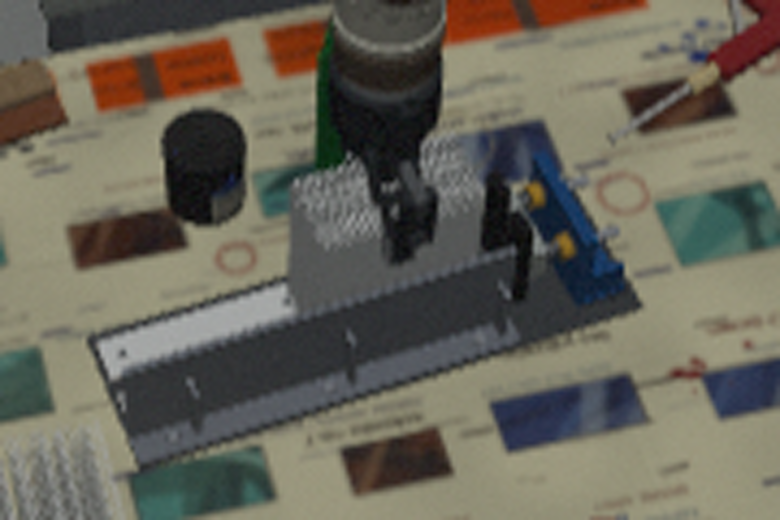

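play_rows(plan=[0, 0, -1, 0, 0, 0, 0, 2, 0, 0, 0, 0, 0, 2, 0, 0, 0, 0, 0, 2, 0, 0, 0, 0, 0, 0, 0, 0, 0, 0])

```text
clock: 11.88
eef_pos: [0.55, 0.0025, 0.1178]
tool_rot: [0.682, 0.731, -0.0, -0.0]
ft_force: [-0.3, 0.1, -5.6]
grip_width: 0.065
```

play_rows(plan=[0, 1, 0, 0, 0, 0, 0, 1, 0, 0, 0, 0])

```text
clock: 12.12
eef_pos: [0.5504, 0.0024, 0.1179]
tool_rot: [0.682, 0.732, -0.001, -0.001]
ft_force: [-4.7, -0.9, -3.2]
grip_width: 0.0653
```

play_rows(plan=[0, 1, 0.4, 0, 0, 0, 0, 0.5, 0, 0, 0, 0, 0, 0, 0, 0, 0, 0])

```text
clock: 12.5
eef_pos: [0.5505, 0.0025, 0.1177]
tool_rot: [0.682, 0.732, -0.002, -0.002]
ft_force: [-9.0, -1.0, 0.5]
grip_width: 0.0653
```

```bash
python3 seat.py 8
```

```text
t 12.5 pos [0.5505 0.0025 0.1177] xyaw 94.04 z [-0.006 -0.    -1.   ] F [-9.04 -0.99  0.46] T [-0.16  1.7   0.29] w 0.0653 q [ 0.    0.43 -0.07  1.08 -0.    1.51]
top top of bundles in jig 620 [545.8  10.9] [ 85.5 133.7] 10.31
  y -0.060000000000000005 x off fence plane(far,mean z) [-0.0636 -0.0169] 0.1469
  y -0.03 x off fence plane(far,mean z) [-0.0648 -0.0063] 0.1484
  y -0.01 x off fence plane(far,mean z) [-0.0689 -0.0001] 0.1479
  y 0.01 x off fence plane(far,mean z) [-0.0482  0.0046] 0.1484
  y 0.03 x off fence plane(far,mean z) [-0.066  -0.0241] 0.1465
  y 0.05 x off fence plane(far,mean z) [-0.0661 -0.0069] 0.1484
side top of bundles in jig 467 [551.3   7.6] [ 85.7 130.6] 4.8
  y -0.060000000000000005 x off fence plane(far,mean z) [-0.0595 -0.0045] 0.1464
  y -0.03 x off fence plane(far,mean z) [-0.06   -0.0044] 0.1458
  y -0.01 x off fence plane(far,mean z) [-0.067   0.0052] 0.1462
  y 0.03 x off fence plane(far,mean z) [-0.0472  0.0009] 0.1476
  y 0.05 x off fence plane(far,mean z) [-0.0613 -0.0031] 0.1459
```

View pics/s8.png

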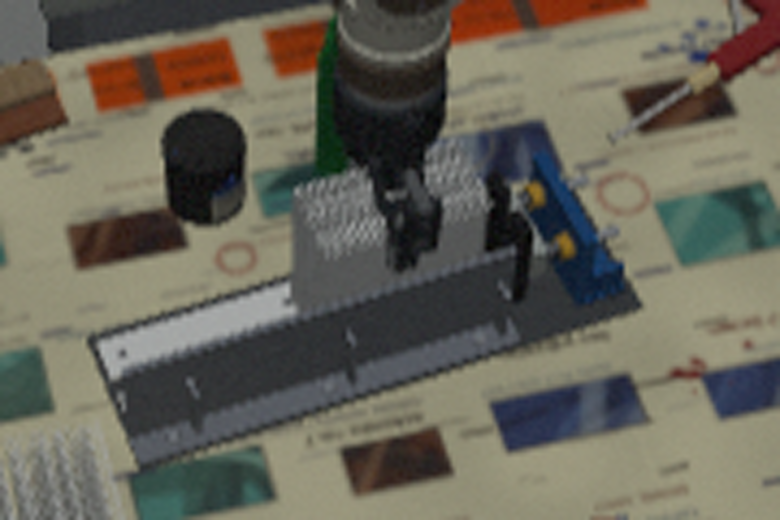

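play_rows(plan=[0, 0, 0, 0, 0, -0.003, 0, 0, 0, 0, 0, 0])

```text
clock: 12.85
eef_pos: [0.5506, 0.0025, 0.1177]
tool_rot: [0.681, 0.732, -0.002, -0.002]
ft_force: [-8.4, -0.9, 0.7]
grip_width: 0.0656
```

```bash
python3 -c "
from h import *
st()"
```

```text
t 12.85 pos [0.5506 0.0025 0.1177] xyaw 94.14 z [-0.005 -0.    -1.   ] F [-8.44 -0.89  0.73] T [-0.09  1.72 -0.11] w 0.0656 q [ 0.    0.43 -0.07  1.08 -0.    1.5 ]
```

play_rows(plan=[0, -1, 0, 0, 0, 0, 0, -0.5, 0, 0, 0, 0])

```text
clock: 13.1
eef_pos: [0.5505, 0.0025, 0.1177]
tool_rot: [0.681, 0.732, -0.001, -0.001]
ft_force: [-5.3, 0.4, -3.7]
grip_width: 0.0656
```

play_rows(plan=[0, 0, 0, 0, 0, 0, 0, 0, 0, 0, 0, 0, 0, 0, 0, 0, 0, 0, 0, 0, 0, 0, 0, 0], hand=100)

```text
clock: 13.6
eef_pos: [0.5525, 0.0026, 0.1184]
tool_rot: [0.681, 0.732, 0.001, 0.001]
ft_force: [0.3, -0.1, -0.4]
grip_width: 0.0853
```

play_rows(plan=[0, 0, -10, 0, 0, 0, 0, 0, -20, 0, 0, 0, 0, 0, -40, 0, 0, 0, 0, 0, -40, 0, 0, 0, 0, 0, -10, 0, 0, 0])

```text
clock: 14.22
eef_pos: [0.5537, 0.0026, 0.2419]
tool_rot: [0.681, 0.732, 0.002, 0.003]
ft_force: [0.5, -0.2, -0.5]
grip_width: 0.0851
```

```bash
python3 seat.py 9; python3 - <<'E'
from h import *
c=bot.camera("top");P=cloud(c);x,y,z=P[...,0],P[...,1],P[...,2]
with np.errstate(invalid='ignore'):
  for lo,hi in((.03,.07),(.09,.13)):
    k=(z>lo)&(z<hi)&(x>.495)&(x<.535)&(y>-.05)&(y<.065)
    l=cv2.fitLine((P[k][:,:2]).astype(np.float32),cv2.DIST_HUBER,0,.01,.01).ravel();print("near face",lo,k.sum(),"deg",np.degrees(np.arctan(l[0]/l[1])),"x at y=0",l[2]-l[3]*l[0]/l[1])
E
```

```text
t 14.22 pos [0.5537 0.0026 0.2419] xyaw 94.18 z [ 0.007  0.    -1.   ] F [ 0.53 -0.24 -0.53] T [ 0.02 -0.02 -0.02] w 0.0851 q [0.   0.34 0.14 1.36 0.   1.5 ]
top top of bundles in jig 854 [547.6  11.9] [ 69.7 130.4] 5.05
  y -0.060000000000000005 x off fence plane(far,mean z) [-0.0661 -0.0174] 0.1468
  y -0.03 x off fence plane(far,mean z) [-0.0665 -0.0082] 0.1472
  y -0.01 x off fence plane(far,mean z) [-0.0671 -0.0092] 0.1474
  y 0.01 x off fence plane(far,mean z) [-0.0684 -0.0091] 0.1478
  y 0.03 x off fence plane(far,mean z) [-0.0674 -0.0089] 0.1478
  y 0.05 x off fence plane(far,mean z) [-0.0684 -0.0083] 0.1477
side top of bundles in jig 603 [549.8   6.8] [ 63.  132.9] 3.69
  y -0.060000000000000005 x off fence plane(far,mean z) [-0.0628 -0.0062] 0.1456
  y -0.03 x off fence plane(far,mean z) [-0.0625 -0.0065] 0.1456
  y -0.01 x off fence plane(far,mean z) [-0.0636 -0.006 ] 0.1464
  y 0.01 x off fence plane(far,mean z) [-0.0611 -0.0058] 0.1458
  y 0.03 x off fence plane(far,mean z) [-0.0524 -0.0056] 0.1458
  y 0.05 x off fence plane(far,mean z) [-0.06   -0.0038] 0.1447
near face 0.03 318 deg -4.034754 x at y=0 0.51721716
near face 0.09 348 deg -4.2023873 x at y=0 0.517351
```

View pics/t9.png

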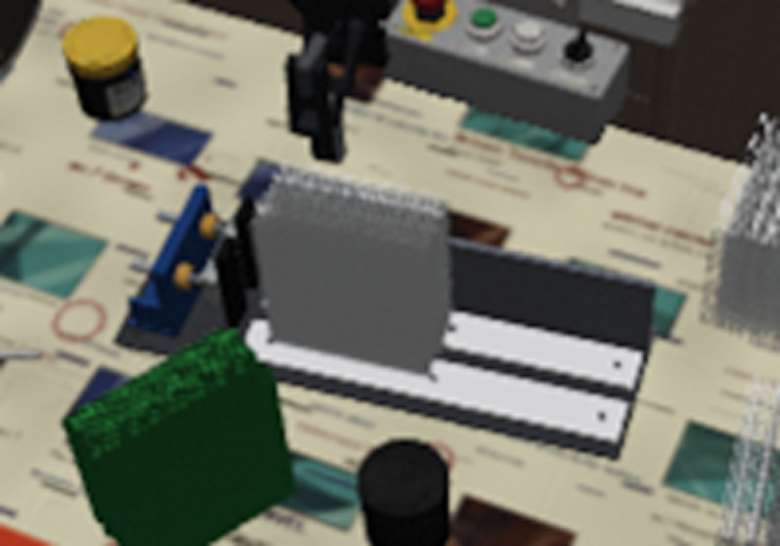

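View pics/s9.png

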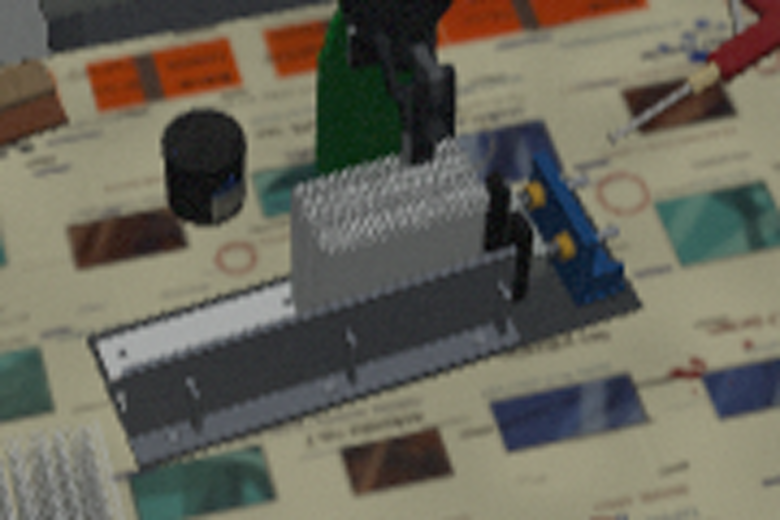

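The near face is now at 0.5172 m and parallel to the fence at 4.1°. That is where a 66 mm bundle flush on the fence should be. Next, the loose bundle.

play_rows(plan=[0, 0, 0, 0, 0, 0.1541, 0, 0, 0, 0, 0, 0.1541, 0, 0, 0, 0, 0, 0.1541, 0, 0, 0, 0, 0, 0.1541, 0, 0, 0, 0, 0, 0.1541, 0, 0, 0, 0, 0, 0.1541, 0, 0, 0, 0, 0, 0.1541, 0, 0, 0, 0, 0, 0.1541, 0, 0, 0, 0, 0, 0.1541, 0, 0, 0, 0, 0, 0.1541, -16, 40, 0, 0, 0, 0, -16, 40, 0, 0, 0, 0, -16, 40, 0, 0, 0, 0, -16, 40, 0, 0, 0, 0, -16, 40, 0, 0, 0, 0, -16, 40, 0, 0, 0, 0, -16, 40, 0, 0, 0, 0, -18, 41, 0, 0, 0, 0, 0, 0, 0, 0, 0, 0, 0, 0, 0, 0, 0, 0])

```text
clock: 16.88
eef_pos: [0.4548, -0.3294, 0.2363]
tool_rot: [0.999, 0.051, -0.001, -0.001]
ft_force: [0.1, 0.1, 1.1]
grip_width: 0.0856
```

```bash
python3 - <<'E'
from h import *
togo([.455,-.3305,.170])
for n in("top","side"):
    c=bot.camera(n);P=cloud(c);x,y,z=P[...,0],P[...,1],P[...,2]
    with np.errstate(invalid='ignore'):
        k=(z>.128)&(z<.15)&(x>.36)&(x<.55)&(y>-.39)&(y<-.27)
        r=cv2.minAreaRect((P[k][:,:2]*1000).astype(np.float32));print(n,k.sum(),np.round(r[0],1),np.round(r[1],1),round(r[2],2))
    u,v=w2px(c,[.455,-.33,.14])[0].astype(int);print(u,v)
    cv2.imwrite(f"pics/l_{n}1.png",cv2.resize(c["frame"][max(v-80,0):v+80,u-100:u+100],(750,600),interpolation=cv2.INTER_CUBIC))
E
```

```text
t 16.88 pos [ 0.4548 -0.3294  0.2363] xyaw 5.87 z [-0.002  0.002 -1.   ] F [0.1  0.1  1.05] T [ 0.04 -0.01 -0.03] w 0.0856 q [-0.63  0.37  0.17  1.37  0.    2.41]
tool shift mm [ 0.2  1.3 66.3]
top 458 [ 452.  -328.1] [132.5  63. ] 6.31
401 265
side 430 [ 455.6 -332.3] [134.3  63.8] 6.29
234 218
```

View pics/l_side1.png

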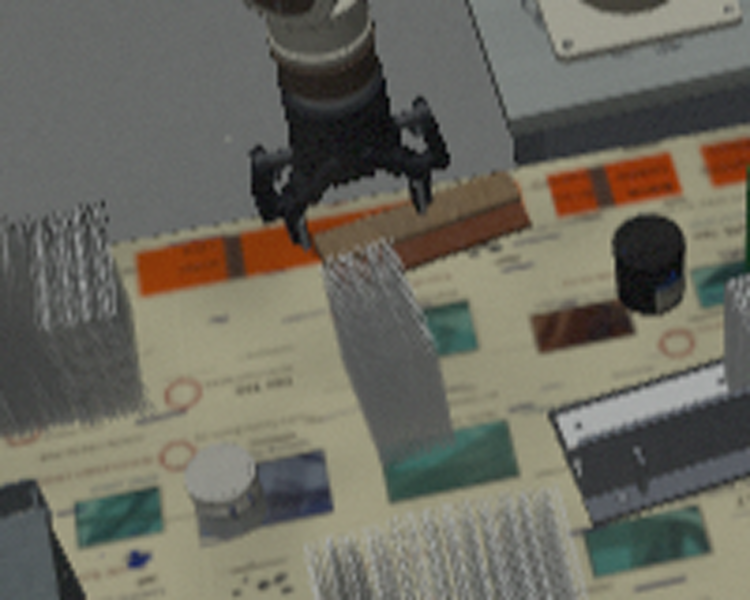

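View pics/l_top1.png

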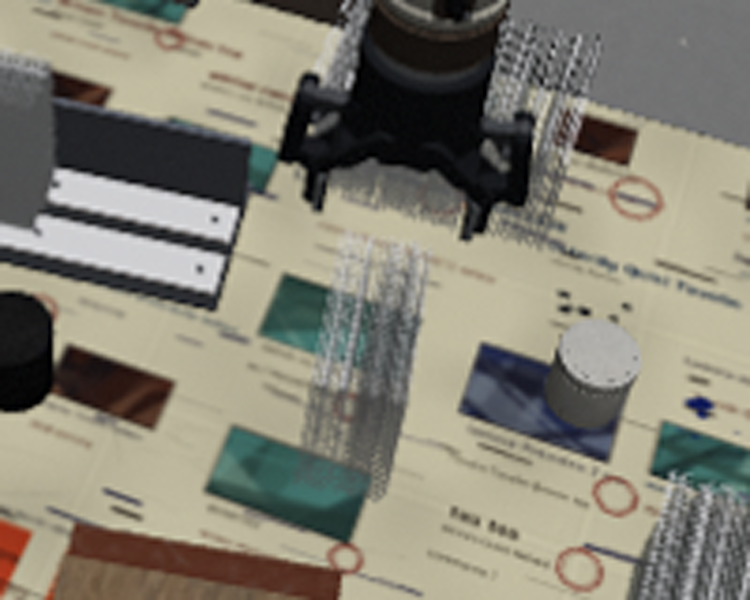

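The bundle (370,350 in the side crop) is in the lane between the open fingers. I'll descend, checking partway.

play_rows(plan=[0, 1, 30, 0, 0, 0, 0, 0, 30, 0, 0, 0, 0, 0, 20, 0, 0, 0, 0, 0, 15, 0, 0, 0, 0, 0, 0, 0, 0, 0])

```text
clock: 17.6
eef_pos: [0.4553, -0.3299, 0.1418]
tool_rot: [0.999, 0.052, -0.001, -0.001]
ft_force: [0.1, 0.1, 0.4]
grip_width: 0.0856
```

```bash
python3 - <<'E'
from h import *
togo([.455,-.3305,.106])
for n in("top","side"):
    c=bot.camera(n)
    u,v=w2px(c,[.455,-.33,.14])[0].astype(int)
    cv2.imwrite(f"pics/l_{n}2.png",cv2.resize(c["frame"][max(v-60,0):v+60,u-75:u+75],(750,600),interpolation=cv2.INTER_CUBIC))
E
```

```text
t 17.6 pos [ 0.4553 -0.3299  0.1418] xyaw 5.96 z [-0.002  0.002 -1.   ] F [0.07 0.09 0.36] T [-0.    0.04  0.04] w 0.0856 q [-0.63  0.43 -0.    1.15  0.    2.41]
tool shift mm [-0.3  0.7 35.8]
```

View pics/l_side2.png

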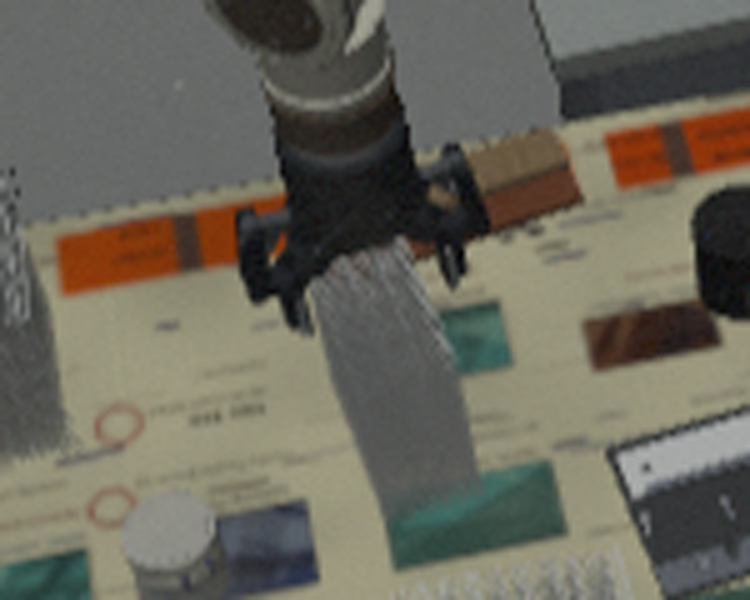

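View pics/l_top2.png

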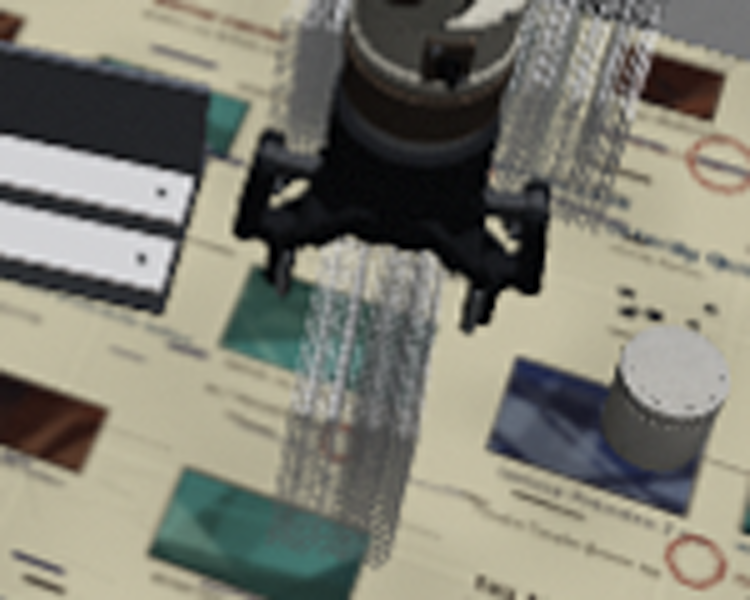

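play_rows(plan=[0, 0, 12, 0, 0, 0, 0, 0, 12, 0, 0, 0, 0, 0, 11, 0, 0, 0, 0, 0, 0, 0, 0, 0])

```text
clock: 18.2
eef_pos: [0.4547, -0.3305, 0.1063]
tool_rot: [0.999, 0.051, -0.001, -0.001]
ft_force: [0.4, -0.0, 0.4]
grip_width: 0.0851
```

play_rows(plan=[0, 0, 0, 0, 0, 0, 0, 0, 0, 0, 0, 0, 0, 0, 0, 0, 0, 0, 0, 0, 0, 0, 0, 0, 0, 0, 0, 0, 0, 0], hand=0)

```text
clock: 18.82
eef_pos: [0.4559, -0.3312, 0.1083]
tool_rot: [0.999, 0.051, 0.0, 0.0]
ft_force: [0.2, 0.9, 1.5]
grip_width: 0.0653
```

play_rows(plan=[0, 0, -5, 0, 0, 0, 0, 0, -20, 0, 0, 0, 0, 0, -30, 0, 0, 0, 0, 0, -30, 0, 0, 0, 0, 0, 0, 0, 0, 0])

```text
clock: 19.45
eef_pos: [0.4565, -0.332, 0.1946]
tool_rot: [0.999, 0.051, 0.001, 0.001]
ft_force: [0.1, -0.7, -5.9]
grip_width: 0.0654
```

```bash
python3 - <<'E'
from h import *
st()
for n in("side","top"):
    c=bot.camera(n)
    u,v=w2px(c,[.455,-.33,.14])[0].astype(int)
    cv2.imwrite(f"pics/l_{n}3.png",cv2.resize(c["frame"][max(v-90,0):v+60,u-94:u+94],(750,600),interpolation=cv2.INTER_CUBIC))
E
```

```text
t 19.45 pos [ 0.4565 -0.332   0.1946] xyaw 5.88 z [ 0.003 -0.003 -1.   ] F [ 0.13 -0.67 -5.91] T [ 0.01 -0.05 -0.06] w 0.0654 q [-0.63  0.39  0.09  1.26 -0.    2.41]
```

View pics/l_side3.png

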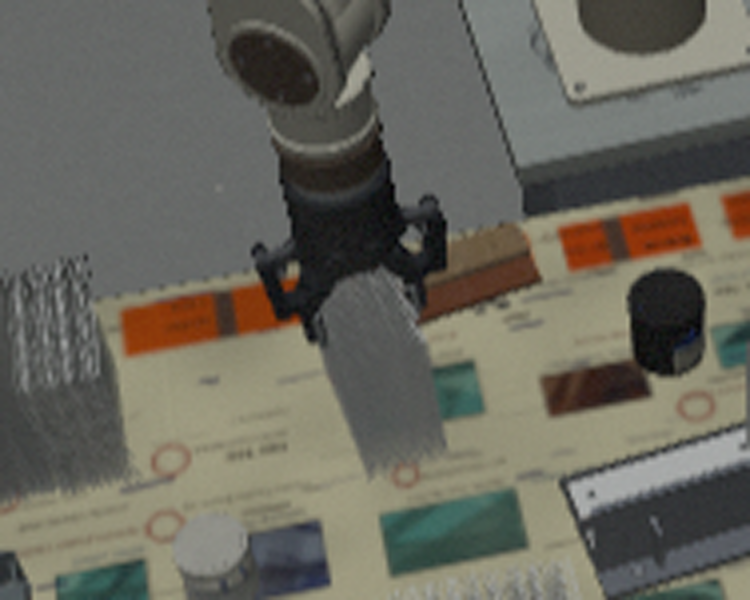

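The bundle is held: width 65.4 mm and about 5.9 N of weight, so 0.6 kg. Next I turn it 90° and carry it over the free end of the runners.

play_rows(plan=[0, 0, 0, 0, 0, -0.154, 0, 0, 0, 0, 0, -0.154, 0, 0, 0, 0, 0, -0.154, 0, 0, 0, 0, 0, -0.154, 0, 0, 0, 0, 0, -0.154, 0, 0, 0, 0, 0, -0.154, 0, 0, 0, 0, 0, -0.154, 0, 0, 0, 0, 0, -0.154, 0, 0, 0, 0, 0, -0.154, 0, 0, 0, 0, 0, -0.154, 23, 14, 0, 0, 0, 0, 23, 14, 0, 0, 0, 0, 23, 14, 0, 0, 0, 0, 23, 14, 0, 0, 0, 0, 23, 14, 0, 0, 0, 0, 23, 14, 0, 0, 0, 0, 23, 14, 0, 0, 0, 0, 23, 13, 0, 0, 0, 0, 0, 0, 0, 0, 0, 0, 0, 0, 0, 0, 0, 0])

```text
clock: 22.05
eef_pos: [0.5519, -0.1395, 0.191]
tool_rot: [0.681, 0.732, -0.001, -0.002]
ft_force: [-0.2, -0.6, -5.3]
grip_width: 0.0658
```

```bash
python3 seat.py 10 >/dev/null; python3 -c "
from h import *
togo([.555,-.1325,.1946])"
```

```text
t 22.15 pos [ 0.5522 -0.1401  0.1918] xyaw 94.07 z [-0.002  0.    -1.   ] F [-0.58  0.23 -5.31] T [0.01 0.02 0.05] w 0.0653 q [-0.25  0.4   0.1   1.27 -0.    1.25]
tool shift mm [ 7.4  3.4 -2.8]
```

View pics/t10.png

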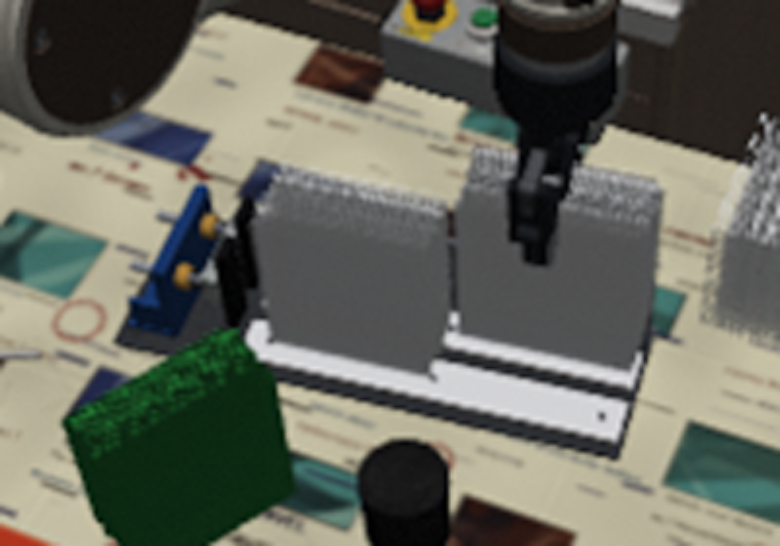

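View pics/s10.png

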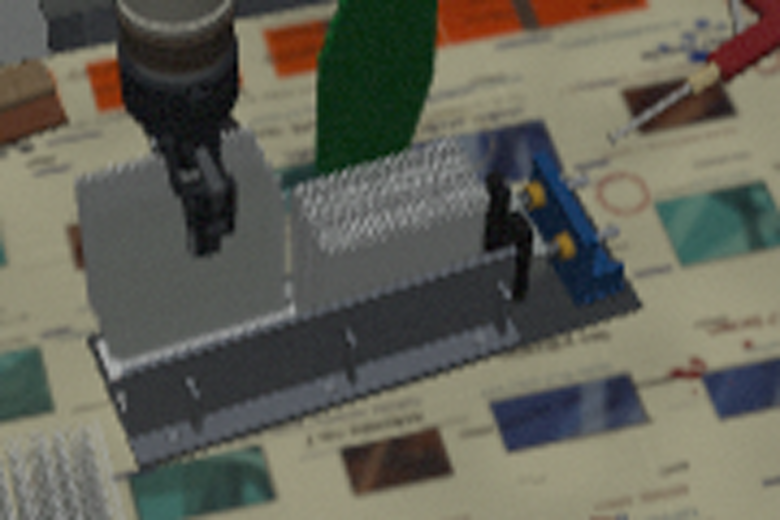

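play_rows(plan=[0, 3, 15, 0, 0, 0, 0, 0, 20, 0, 0, 0, 0, 0, 18, 0, 0, 0, 0, 0, 10, 0, 0, 0, 0, 0, 3, 0, 0, 0, 0, 0, 0, 0, 0, 0])

```text
clock: 22.9
eef_pos: [0.5563, -0.1395, 0.1271]
tool_rot: [0.681, 0.732, 0.0, 0.0]
ft_force: [-0.4, 0.2, -5.4]
grip_width: 0.0655
```

play_rows(plan=[0, 0, 2, 0, 0, 0, 0, 0, 1.5, 0, 0, 0, 0, 0, 0, 0, 0, 0])

```text
clock: 23.28
eef_pos: [0.5561, -0.1393, 0.1235]
tool_rot: [0.681, 0.732, 0.0, 0.0]
ft_force: [0.4, -0.5, -5.9]
grip_width: 0.0652
```

play_rows(plan=[0, 0, 1.5, 0, 0, 0, 0, 0, 1, 0, 0, 0, 0, 0, 0, 0, 0, 0])

```text
clock: 23.65
eef_pos: [0.556, -0.1393, 0.1207]
tool_rot: [0.681, 0.732, -0.0, -0.0]
ft_force: [0.2, 0.4, -5.7]
grip_width: 0.0655
```

play_rows(plan=[0, 0, 0.7, 0, 0, 0, 0, 0, 0, 0, 0, 0])

```text
clock: 23.9
eef_pos: [0.5561, -0.1394, 0.1204]
tool_rot: [0.681, 0.732, 0.0, 0.0]
ft_force: [-0.2, -0.2, -4.1]
grip_width: 0.0656
```

play_rows(plan=[0, 0, 0.6, 0, 0, 0, 0, 2, 0, 0, 0, 0, 0, 1.5, 0, 0, 0, 0, 0, 0, 0, 0, 0, 0])

```text
clock: 24.4
eef_pos: [0.5598, -0.1393, 0.1203]
tool_rot: [0.681, 0.732, 0.0, 0.0]
ft_force: [-4.1, 0.1, 4.5]
grip_width: 0.0658
```

play_rows(plan=[0, 0.7, 0, 0, 0, 0, 0, 0.5, 0, 0, 0, 0, 0, 0, 0, 0, 0, 0])

```text
clock: 24.78
eef_pos: [0.56, -0.1392, 0.1204]
tool_rot: [0.681, 0.732, -0.0, -0.0]
ft_force: [-6.8, -1.5, 6.9]
grip_width: 0.0652
```

```bash
python3 -c "
from h import *
st()"
```

```text
t 24.77 pos [ 0.56   -0.1392  0.1204] xyaw 94.08 z [-0.001 -0.    -1.   ] F [-6.83 -1.53  6.94] T [ 0.08  1.34 -0.16] w 0.0652 q [-0.24  0.47  0.01  1.11 -0.    1.26]
```

play_rows(plan=[0, -1.2, -0.7, 0, 0, 0, 0, 0, 0, 0, 0, 0])

```text
clock: 25.02
eef_pos: [0.5599, -0.1392, 0.1203]
tool_rot: [0.681, 0.732, 0.0, 0.0]
ft_force: [-1.9, -1.1, 1.5]
grip_width: 0.0653
```

```bash
python3 -c "
from h import *
st()"
```

```text
t 25.02 pos [ 0.5599 -0.1392  0.1203] xyaw 94.12 z [ 0.001 -0.    -1.   ] F [-1.89 -1.15  1.54] T [-0.05  0.42 -0.07] w 0.0653 q [-0.24  0.47  0.01  1.11 -0.    1.26]
```

play_rows(plan=[2, 0, 0, 0, 0, 0, 2, 0, 0, 0, 0, 0, 2, 0, 0, 0, 0, 0, 2, 0, 0, 0, 0, 0, 2, 0, 0, 0, 0, 0, 2, 0, 0, 0, 0, 0])

```text
clock: 25.78
eef_pos: [0.559, -0.1268, 0.1203]
tool_rot: [0.681, 0.732, 0.0, 0.0]
ft_force: [-0.6, -2.1, 0.5]
grip_width: 0.0653
```

play_rows(plan=[2, 0, 0, 0, 0, 0, 1.5, 0, 0, 0, 0, 0, 1.5, 0, 0, 0, 0, 0, 0, 0, 0, 0, 0, 0])

```text
clock: 26.28
eef_pos: [0.5585, -0.1217, 0.1203]
tool_rot: [0.681, 0.732, 0.0, -0.0]
ft_force: [-0.6, -1.1, -0.5]
grip_width: 0.0655
```

```bash
python3 seat.py 11 |head -1
```

```text
t 26.27 pos [ 0.5585 -0.1217  0.1203] xyaw 94.15 z [ 0.     0.001 -1.   ] F [-0.56 -1.07 -0.54] T [-0.18 -0.27 -0.08] w 0.0655 q [-0.21  0.46 -0.01  1.1   0.    1.28]
```

View pics/t11.png

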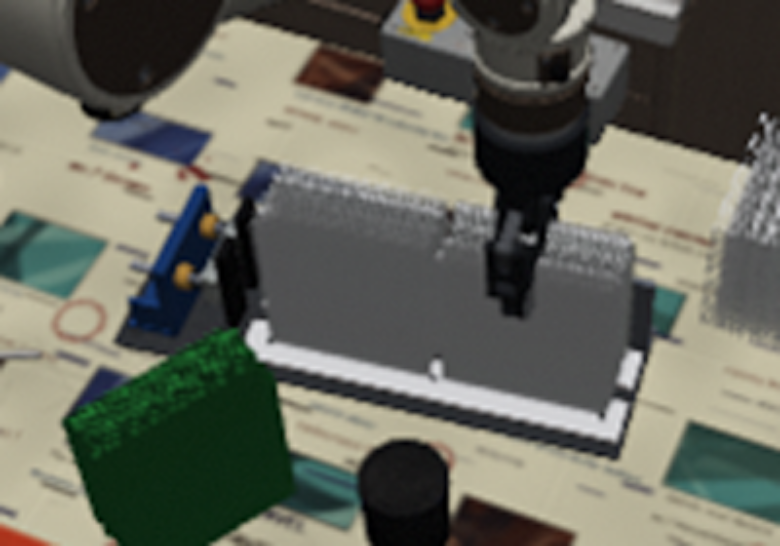

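View pics/s11.png

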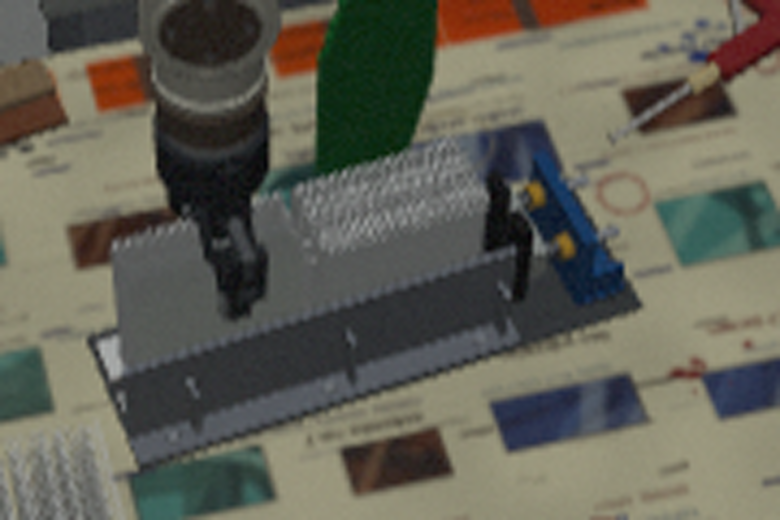

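play_rows(plan=[1.5, 0, 0, 0, 0, 0, 1.5, 0, 0, 0, 0, 0, 1.5, 0, 0, 0, 0, 0, 1.5, 0, 0, 0, 0, 0, 1.5, 0, 0, 0, 0, 0, 1.5, 0, 0, 0, 0, 0, 1.5, 0, 0, 0, 0, 0, 1.5, 0, 0, 0, 0, 0])

```text
clock: 27.38
eef_pos: [0.5575, -0.1103, 0.1203]
tool_rot: [0.681, 0.732, -0.0, 0.0]
ft_force: [0.8, -4.8, -1.0]
grip_width: 0.0652
```

```bash
python3 seat.py 12
```

```text
t 27.38 pos [ 0.5575 -0.1103  0.1203] xyaw 94.11 z [ 0. -0. -1.] F [ 0.81 -4.78 -1.04] T [-0.83 -0.22 -0.08] w 0.0652 q [-0.2   0.45 -0.02  1.1  -0.    1.3 ]
top top of bundles in jig 1516 [545.8 -48.3] [ 87.5 263.1] 6.5
  y -0.18 x off fence plane(far,mean z) [-0.0656 -0.0104] 0.147
  y -0.15 x off fence plane(far,mean z) [-0.0658 -0.0034] 0.1482
  y -0.12000000000000001 x off fence plane(far,mean z) [-0.0697 -0.0011] 0.1479
  y -0.09000000000000001 x off fence plane(far,mean z) [-0.0674 -0.025 ] 0.1475
  y -0.060000000000000005 x off fence plane(far,mean z) [-0.0657 -0.0037] 0.148
  y -0.03 x off fence plane(far,mean z) [-0.0668 -0.0086] 0.1473
  y -0.01 x off fence plane(far,mean z) [-0.0675 -0.0092] 0.1478
  y 0.01 x off fence plane(far,mean z) [-0.067  -0.0091] 0.1478
  y 0.03 x off fence plane(far,mean z) [-0.0682 -0.0092] 0.1478
  y 0.05 x off fence plane(far,mean z) [-0.0678 -0.0082] 0.1476
side top of bundles in jig 1156 [558.4 -50.8] [ 82.1 261. ] 3.04
  y -0.18 x off fence plane(far,mean z) [-0.0609 -0.0042] 0.1467
  y -0.15 x off fence plane(far,mean z) [-0.0599  0.0009] 0.1464
  y -0.12000000000000001 x off fence plane(far,mean z) [-0.0687  0.0033] 0.147
  y -0.060000000000000005 x off fence plane(far,mean z) [-0.0596 -0.0013] 0.1457
  y -0.03 x off fence plane(far,mean z) [-0.061  -0.0061] 0.1457
  y -0.01 x off fence plane(far,mean z) [-0.0617 -0.007 ] 0.1451
  y 0.01 x off fence plane(far,mean z) [-0.0609 -0.0046] 0.1456
  y 0.03 x off fence plane(far,mean z) [-0.0624 -0.0055] 0.1456
  y 0.05 x off fence plane(far,mean z) [-0.0626 -0.0043] 0.1465
```

View pics/t12.png

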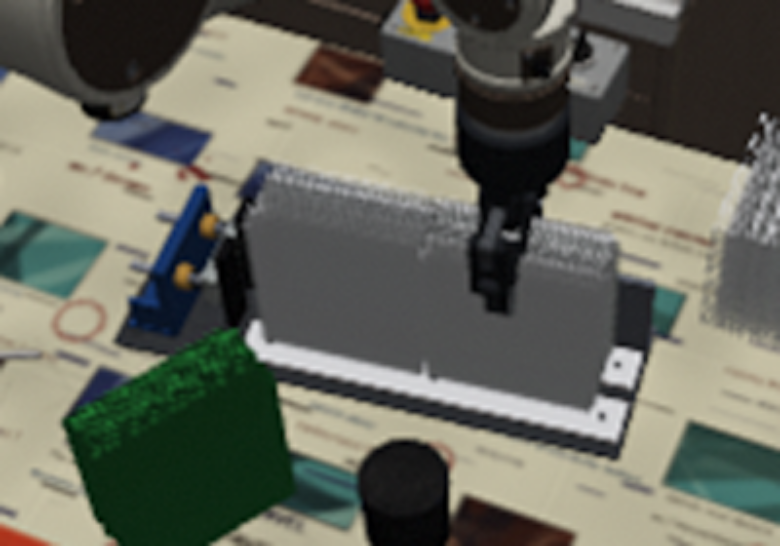

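```bash
python3 - <<'E'
from h import *
c=bot.camera("top");cv2.imwrite("pics/z12.png",cv2.resize(c["frame"][185:260,265:365],(800,600),interpolation=cv2.INTER_CUBIC))
E
```

```text
(no output)
```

View pics/z12.png

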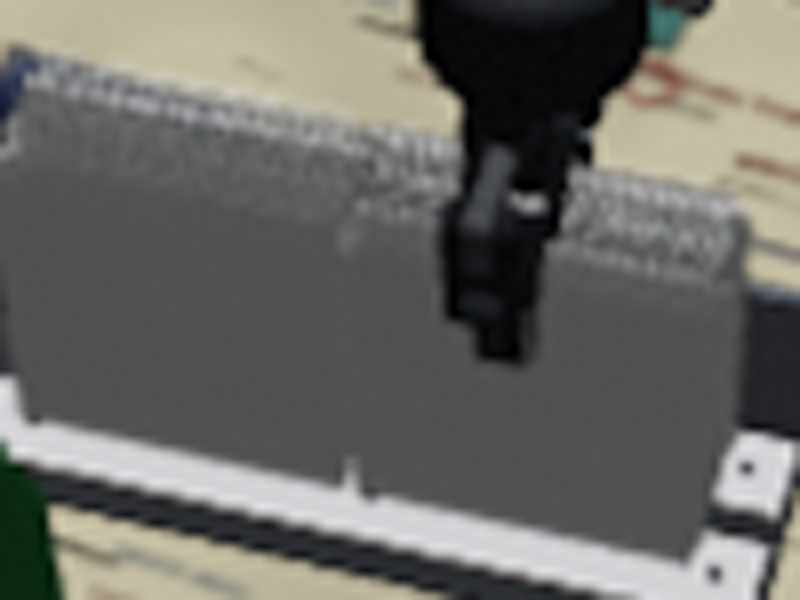

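play_rows(plan=[1.5, 0, 0, 0, 0, 0, 1.5, 0, 0, 0, 0, 0, 1.5, 0, 0, 0, 0, 0, 1.5, 0, 0, 0, 0, 0, 1.5, 0, 0, 0, 0, 0, 1.5, 0, 0, 0, 0, 0])

```text
clock: 28.28
eef_pos: [0.5568, -0.1011, 0.1204]
tool_rot: [0.681, 0.732, -0.0, 0.0]
ft_force: [0.2, -6.3, -0.2]
grip_width: 0.0654
```

```bash
python3 -c "
from h import *
st()"
```

```text
t 28.27 pos [ 0.5568 -0.1011  0.1204] xyaw 94.13 z [ 0. -0. -1.] F [ 0.22 -6.26 -0.18] T [-1.07 -0.14 -0.08] w 0.0654 q [-0.18  0.45 -0.02  1.1  -0.    1.32]
```

play_rows(plan=[1.5, 0, 0, 0, 0, 0, 1.5, 0.2, 0, 0, 0, 0, 1.5, 0.2, 0, 0, 0, 0, 1.5, 0.2, 0, 0, 0, 0, 1.5, 0.2, 0, 0, 0, 0, 1.5, 0, 0, 0, 0, 0])

```text
clock: 29.02
eef_pos: [0.5566, -0.0924, 0.1204]
tool_rot: [0.681, 0.732, -0.0, -0.0]
ft_force: [-1.7, -6.8, 6.0]
grip_width: 0.0652
```

```bash
python3 seat.py 13 |head -1
```

```text
t 29.02 pos [ 0.5566 -0.0924  0.1204] xyaw 94.1 z [-0.001 -0.001 -1.   ] F [-1.73 -6.77  6.03] T [-1.44 -0.03 -0.08] w 0.0652 q [-0.16  0.45 -0.03  1.1  -0.    1.34]
```

View pics/s13.png

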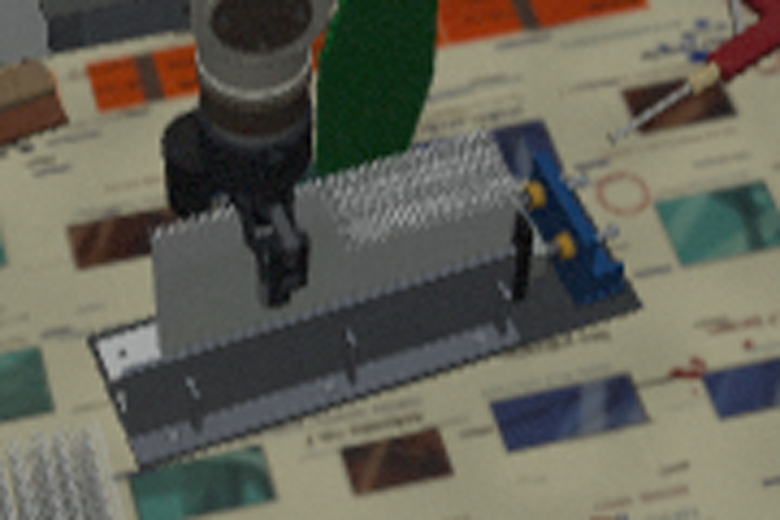

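View pics/t13.png

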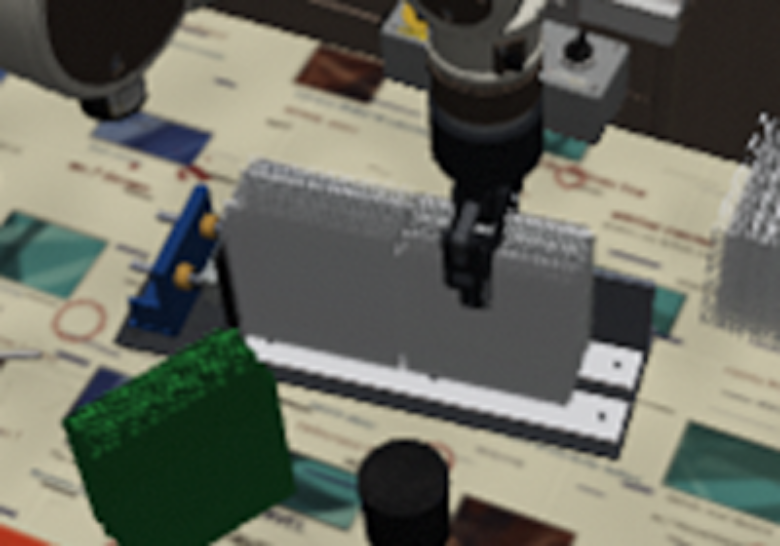

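play_rows(plan=[1.5, 0, -0.3, 0, 0, 0, 1.5, 0, 0, 0, 0, 0, 1.5, 0, 0, 0, 0, 0, 0, 0, 0, 0, 0, 0])

```text
clock: 29.62
eef_pos: [0.5563, -0.088, 0.1204]
tool_rot: [0.681, 0.732, -0.001, -0.0]
ft_force: [-0.5, -6.8, 0.8]
grip_width: 0.0654
```

```bash
python3 -c "
from h import *
st()"
```

```text
t 29.62 pos [ 0.5563 -0.088   0.1204] xyaw 94.1 z [-0.001 -0.001 -1.   ] F [-0.51 -6.77  0.76] T [-1.09 -0.1  -0.09] w 0.0654 q [-0.16  0.44 -0.03  1.1  -0.    1.34]
```

play_rows(plan=[1.5, 0, 0, 0, 0, 0, 1.5, 0, 0, 0, 0, 0, 1, 0, 0, 0, 0, 0, 0, 0, 0, 0, 0, 0])

```text
clock: 30.12
eef_pos: [0.556, -0.0844, 0.1204]
tool_rot: [0.681, 0.732, -0.001, 0.0]
ft_force: [-0.5, -8.1, 1.1]
grip_width: 0.0654
```

```bash
python3 seat.py 14 |head -1; python3 - <<'E'
from h import *
c=bot.camera("side");cv2.imwrite("pics/z14.png",cv2.resize(c["frame"][185:245,350:430],(800,600),interpolation=cv2.INTER_CUBIC))
E
```

```text
t 30.12 pos [ 0.556  -0.0844  0.1204] xyaw 94.09 z [-0.001 -0.002 -1.   ] F [-0.45 -8.06  1.1 ] T [-1.21 -0.12 -0.02] w 0.0654 q [-0.15  0.44 -0.03  1.1  -0.    1.35]
```

View pics/z14.png

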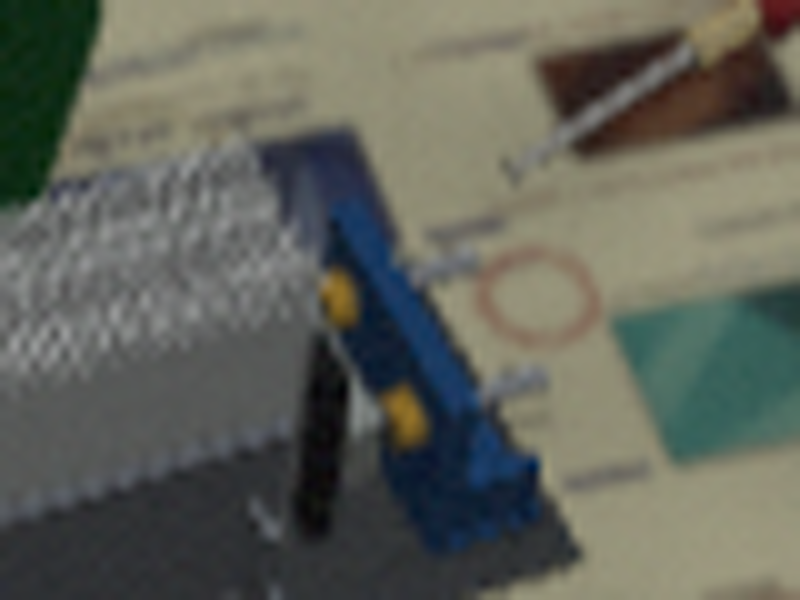

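View pics/t14.png

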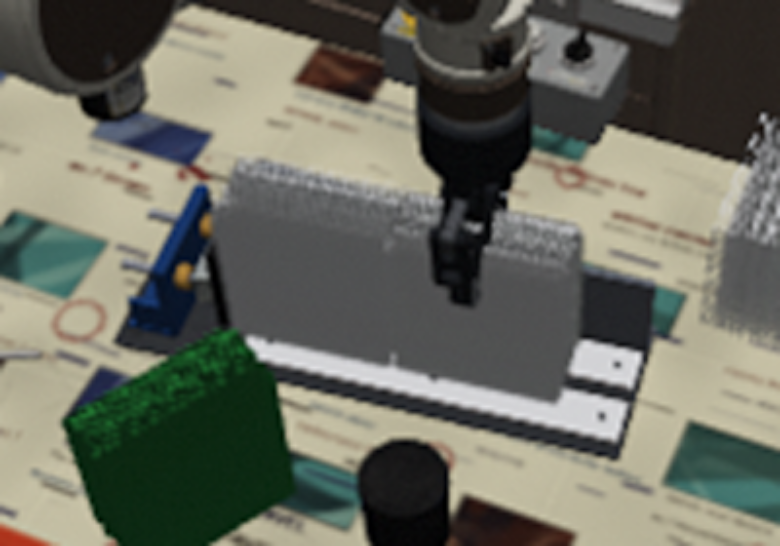

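play_rows(plan=[1, 0, 0, 0, 0, 0, 1, 0, 0, 0, 0, 0, 0, 0, 0, 0, 0, 0])

```text
clock: 30.65
eef_pos: [0.5558, -0.0826, 0.1204]
tool_rot: [0.681, 0.732, -0.001, 0.0]
ft_force: [-0.5, -8.9, 0.9]
grip_width: 0.0657
```

play_rows(plan=[1, 0, 0, 0, 0, 0, 0, 0, 0, 0, 0, 0])

```text
clock: 30.9
eef_pos: [0.5557, -0.0817, 0.1204]
tool_rot: [0.682, 0.732, -0.001, 0.0]
ft_force: [0.3, -8.9, 0.6]
grip_width: 0.0653
```

play_rows(plan=[1, 0, 0, 0, 0, 0, 1, 0, 0, 0, 0, 0, 0, 0, 0, 0, 0, 0])

```text
clock: 31.28
eef_pos: [0.5556, -0.0799, 0.1204]
tool_rot: [0.682, 0.732, -0.001, 0.0]
ft_force: [-0.0, -8.5, 0.4]
grip_width: 0.0656
```

play_rows(plan=[1, 0, 0, 0, 0, 0, 0, 0, 0, 0, 0, 0])

```text
clock: 31.52
eef_pos: [0.5556, -0.0792, 0.1204]
tool_rot: [0.682, 0.732, -0.001, 0.001]
ft_force: [-0.1, -10.3, 0.2]
grip_width: 0.0653
```

play_rows(plan=[1, 0, 0, 0, 0, 0, 0, 0, 0, 0, 0, 0])

```text
clock: 31.78
eef_pos: [0.5555, -0.0791, 0.1205]
tool_rot: [0.682, 0.732, -0.002, 0.001]
ft_force: [-0.3, -12.0, 0.1]
grip_width: 0.0652
```

```bash
python3 seat.py 15; python3 - <<'E'
from h import *
c=bot.camera("side");cv2.imwrite("pics/z15.png",cv2.resize(c["frame"][185:245,350:430],(800,600),interpolation=cv2.INTER_CUBIC))
E
```

```text
t 31.77 pos [ 0.5555 -0.0791  0.1205] xyaw 94.04 z [-0.001 -0.005 -1.   ] F [ -0.32 -11.98   0.06] T [-1.87  0.03  0.14] w 0.0652 q [-0.14  0.44 -0.04  1.09 -0.    1.36]
top top of bundles in jig 1422 [549.  -23.1] [ 84.6 246.8] 1.19
  y -0.15 x off fence plane(far,mean z) [-0.0646 -0.0117] 0.1473
  y -0.12000000000000001 x off fence plane(far,mean z) [-0.0654 -0.0029] 0.1484
  y -0.09000000000000001 x off fence plane(far,mean z) [-0.0748 -0.0005] 0.148
  y -0.060000000000000005 x off fence plane(far,mean z) [-0.065  -0.0236] 0.1498
  y -0.03 x off fence plane(far,mean z) [-0.0657 -0.0059] 0.1482
  y -0.01 x off fence plane(far,mean z) [-0.0666 -0.0082] 0.1471
  y 0.01 x off fence plane(far,mean z) [-0.0675 -0.0079] 0.1473
  y 0.03 x off fence plane(far,mean z) [-0.0658 -0.0071] 0.1477
  y 0.05 x off fence plane(far,mean z) [-0.0668 -0.0096] 0.1475
side top of bundles in jig 1116 [556.7 -25.5] [ 82.6 251.3] 1.47
  y -0.15 x off fence plane(far,mean z) [-0.0599 -0.0008] 0.1449
  y -0.12000000000000001 x off fence plane(far,mean z) [-0.0611 -0.0024] 0.1464
  y -0.09000000000000001 x off fence plane(far,mean z) [-0.0661  0.0061] 0.1456
  y -0.03 x off fence plane(far,mean z) [-0.0603 -0.0029] 0.1467
  y -0.01 x off fence plane(far,mean z) [-0.0631 -0.0027] 0.1453
  y 0.01 x off fence plane(far,mean z) [-0.0608 -0.0057] 0.1458
  y 0.03 x off fence plane(far,mean z) [-0.0629 -0.0035] 0.1455
  y 0.05 x off fence plane(far,mean z) [-0.0629 -0.0043] 0.1457
```

View pics/z15.png

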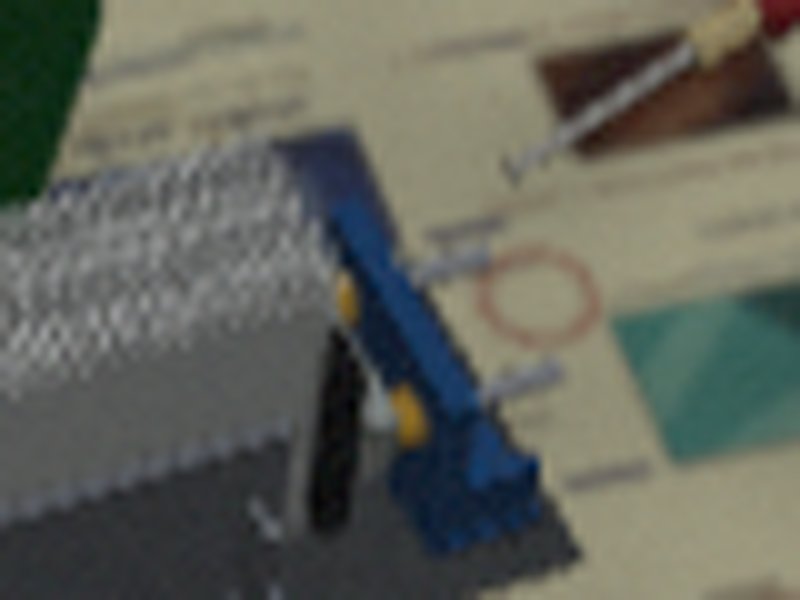

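View pics/t15.png

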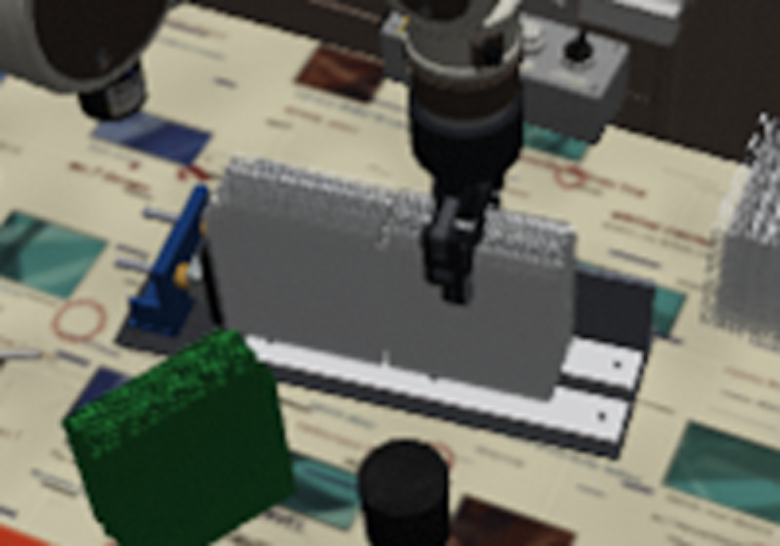

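The plate has stopped against the bushes: the last 1 mm command moved the TCP 0.1 mm, at 12 N. Now I press towards the fence.

play_rows(plan=[0, 0.8, 0, 0, 0, 0, 0, 0.8, 0, 0, 0, 0, 0, 0.8, 0, 0, 0, 0, 0, 0, 0, 0, 0, 0])

```text
clock: 32.42
eef_pos: [0.5558, -0.079, 0.1205]
tool_rot: [0.682, 0.732, -0.003, -0.0]
ft_force: [-5.8, -12.8, 4.9]
grip_width: 0.0653
```

```bash
python3 -c "
from h import *
st()"
```

```text
t 32.42 pos [ 0.5558 -0.079   0.1205] xyaw 94.04 z [-0.005 -0.005 -1.   ] F [ -5.81 -12.79   4.88] T [-2.02  0.81  0.29] w 0.0653 q [-0.14  0.44 -0.03  1.1  -0.01  1.36]
```

play_rows(plan=[0, 0.8, -0.3, 0, 0, 0, 0, 0.8, 0, 0, 0, 0, 0, 0.6, 0, 0, 0, 0, 0.5, 0, 0, 0, 0, 0, 0, 0, 0, 0, 0, 0])

```text
clock: 33.05
eef_pos: [0.556, -0.079, 0.1206]
tool_rot: [0.682, 0.731, -0.005, -0.001]
ft_force: [-10.9, -14.0, 7.1]
grip_width: 0.0653
```

```bash
python3 -c "
from h import *
st()"
```

```text
t 33.05 pos [ 0.556  -0.079   0.1206] xyaw 94.01 z [-0.009 -0.006 -1.   ] F [-10.9  -14.     7.15] T [-2.32  1.7   0.32] w 0.0653 q [-0.14  0.45 -0.03  1.11 -0.01  1.36]
```

The tool is giving about 0.5° under load, so the bottom trails the top slightly. I'll trim the tilt and yaw so the faces sit flat.

play_rows(plan=[0, 0, 0, -0.004, 0.003, -0.001, 0, 0, 0, -0.004, 0.003, -0.001, 0, 0, 0, 0, 0, 0])

```text
clock: 33.42
eef_pos: [0.5558, -0.079, 0.1204]
tool_rot: [0.681, 0.732, -0.0, -0.001]
ft_force: [-10.5, -13.5, 6.8]
grip_width: 0.0653
```

```bash
python3 -c "
from h import *
st()"
```

```text
t 33.42 pos [ 0.5558 -0.079   0.1204] xyaw 94.08 z [-0.002  0.    -1.   ] F [-10.48 -13.49   6.81] T [-2.6   2.29 -0.07] w 0.0653 q [-0.14  0.44 -0.04  1.1   0.    1.36]
```

play_rows(plan=[0.4, 0.6, -0.4, 0, 0, 0, 0, 0.5, -0.2, 0, 0, 0, 0, 0, 0, 0, 0, 0, 0, 0, 0, 0, 0, 0])

```text
clock: 33.92
eef_pos: [0.5558, -0.0789, 0.1205]
tool_rot: [0.682, 0.732, -0.001, -0.001]
ft_force: [-12.9, -14.1, 5.6]
grip_width: 0.0657
```

```bash
python3 seat.py 16; python3 - <<'E'
from h import *
c=bot.camera("side");cv2.imwrite("pics/z16.png",cv2.resize(c["frame"][185:260,290:390],(800,600),interpolation=cv2.INTER_CUBIC))
c=bot.camera("top");cv2.imwrite("pics/zt16.png",cv2.resize(c["frame"][180:255,230:330],(800,600),interpolation=cv2.INTER_CUBIC))
P=cloud(c);x,y,z=P[...,0],P[...,1],P[...,2]
with np.errstate(invalid='ignore'):
  for nm,a,b in(("seated",-.005,.105),("loose",-.135,-.02)):
   for lo,hi in((.025,.06),(.06,.09)):
    k=(z>lo)&(z<hi)&(x>.495)&(x<.535)&(y>a)&(y<b)
    l=cv2.fitLine((P[k][:,:2]).astype(np.float32),cv2.DIST_HUBER,0,.01,.01).ravel();print(nm,lo,k.sum(),"deg",np.degrees(np.arctan(l[0]/l[1])),"x at y=0",l[2]-l[3]*l[0]/l[1])
st()
E
```

```text
t 33.92 pos [ 0.5558 -0.0789  0.1205] xyaw 94.06 z [-0.004 -0.    -1.   ] F [-12.95 -14.13   5.6 ] T [-2.85  2.15  0.  ] w 0.0657 q [-0.14  0.44 -0.03  1.1  -0.    1.36]
top top of bundles in jig 1412 [549.7 -23.8] [ 86.7 246.4] 1.54
  y -0.15 x off fence plane(far,mean z) [-0.0653 -0.012 ] 0.148
  y -0.12000000000000001 x off fence plane(far,mean z) [-0.0658 -0.0031] 0.1485
  y -0.09000000000000001 x off fence plane(far,mean z) [-0.07    0.0004] 0.1483
  y -0.060000000000000005 x off fence plane(far,mean z) [-0.0635 -0.022 ] 0.1478
  y -0.03 x off fence plane(far,mean z) [-0.0649 -0.0033] 0.1484
  y -0.01 x off fence plane(far,mean z) [-0.0662 -0.0065] 0.1475
  y 0.01 x off fence plane(far,mean z) [-0.067 -0.008] 0.1475
  y 0.03 x off fence plane(far,mean z) [-0.0668 -0.0075] 0.1476
  y 0.05 x off fence plane(far,mean z) [-0.0668 -0.0095] 0.1477
side top of bundles in jig 1105 [557.1 -24.8] [ 80.8 250.9] 1.91
  y -0.15 x off fence plane(far,mean z) [-0.0597 -0.0029] 0.1461
  y -0.12000000000000001 x off fence plane(far,mean z) [-0.0613 -0.0017] 0.1462
  y -0.09000000000000001 x off fence plane(far,mean z) [-0.0662  0.0016] 0.1461
  y -0.03 x off fence plane(far,mean z) [-0.0612 -0.002 ] 0.1467
  y -0.01 x off fence plane(far,mean z) [-0.0599 -0.003 ] 0.1457
  y 0.01 x off fence plane(far,mean z) [-0.0619 -0.0031] 0.1459
  y 0.03 x off fence plane(far,mean z) [-0.0616 -0.0034] 0.1454
  y 0.05 x off fence plane(far,mean z) [-0.0616 -0.0048] 0.1459
seated 0.025 247 deg -3.971684 x at y=0 0.5177311
seated 0.06 238 deg -4.326362 x at y=0 0.5180781
loose 0.025 288 deg -3.623372 x at y=0 0.51905197
loose 0.06 260 deg -4.1135674 x at y=0 0.51946235
t 34.12 pos [ 0.5558 -0.0789  0.1205] xyaw 94.06 z [-0.004 -0.    -1.   ] F [-12.58 -14.44   5.16] T [-2.8   2.09 -0.01] w 0.0655 q [-0.14  0.44 -0.03  1.1  -0.    1.36]
```

View pics/zt16.png

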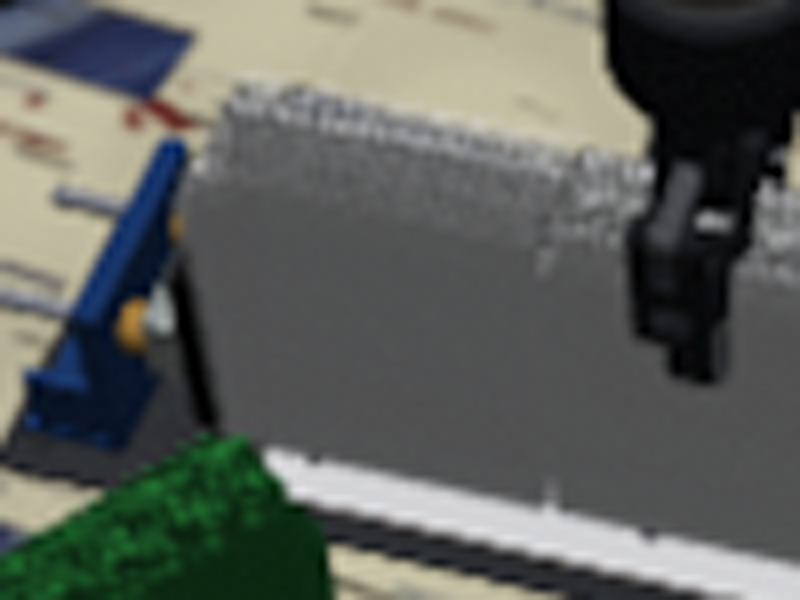

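View pics/s16.png

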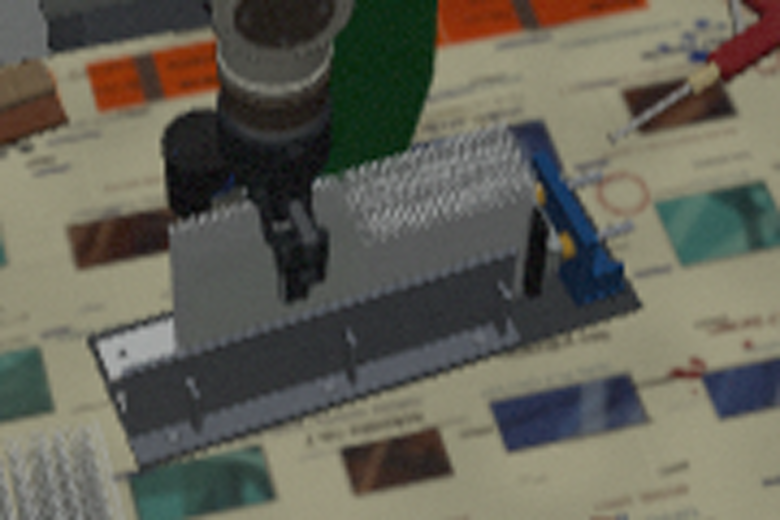

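play_rows(plan=[0.3, 0.8, -0.2, -0.003, 0, 0, 0, 0, 0, 0, 0, 0, 0, 0, 0, 0, 0, 0, 0, 0, 0, 0, 0, 0])

```text
clock: 34.62
eef_pos: [0.5558, -0.079, 0.1205]
tool_rot: [0.682, 0.732, -0.001, -0.001]
ft_force: [-12.8, -16.0, 5.7]
grip_width: 0.0655
```

```bash
python3 - <<'E'
from h import *
o,M=st()
a=np.radians(4.1);print("fence",o["ft_force"][0]*np.cos(a)+o["ft_force"][1]*np.sin(a),"row",-o["ft_force"][0]*np.sin(a)+o["ft_force"][1]*np.cos(a))
E
```

```text
t 34.62 pos [ 0.5558 -0.079   0.1205] xyaw 94.05 z [-0.003 -0.001 -1.   ] F [-12.81 -15.99   5.66] T [-3.03  2.82  0.1 ] w 0.0655 q [-0.14  0.44 -0.03  1.1  -0.    1.36]
fence -13.916387131557673 row -15.0298977305705
```

play_rows(plan=[0, 0.3, -0.5, 0, 0, 0, 0, 0, 0, 0, 0, 0, 0, 0, 0, 0, 0, 0, 0, 0, 0, 0, 0, 0, 0, 0, 0, 0, 0, 0, 0, 0, 0, 0, 0, 0])

```text
clock: 35.38
eef_pos: [0.5558, -0.0789, 0.1205]
tool_rot: [0.682, 0.732, -0.002, -0.001]
ft_force: [-13.4, -16.3, 4.8]
grip_width: 0.0651
```

```bash
python3 - <<'E'
from h import *
for i in range(3):
    o,M=st()
    a=np.radians(4.1);print("fence",o["ft_force"][0]*np.cos(a)+o["ft_force"][1]*np.sin(a),"row",-o["ft_force"][0]*np.sin(a)+o["ft_force"][1]*np.cos(a))
    c=bot.camera("top")
cv2.imwrite("pics/full_t.png",c["frame"])
P=cloud(c);x,y,z=P[...,0],P[...,1],P[...,2]
for q in("plate_face",):
    for n in("side","top"):
        c=bot.camera(n);P=cloud(c)
        for r in bot.outline_of(q,n)[:1]:
            pts=P[r["mask"]];pts=pts[np.isfinite(pts[:,2])&(pts[:,2]>.02)&(pts[:,2]<.105)]
            print(n,round(r["p"],2),np.round(np.percentile(pts,[5,50,95],axis=0),3).tolist())
E
```

```text
t 35.38 pos [ 0.5558 -0.0789  0.1205] xyaw 94.05 z [-0.003 -0.001 -1.   ] F [-13.37 -16.27   4.84] T [-3.04  2.47  0.12] w 0.0651 q [-0.14  0.44 -0.03  1.1  -0.    1.36]
fence -14.503695633789786 row -15.268650403779148
t 35.42 pos [ 0.5558 -0.0789  0.1205] xyaw 94.05 z [-0.003 -0.001 -1.   ] F [-13.52 -16.05   4.44] T [-3.    2.42  0.13] w 0.0652 q [-0.14  0.44 -0.03  1.1  -0.    1.36]
fence -14.630932902483686 row -15.041690226520354
t 35.48 pos [ 0.5558 -0.0789  0.1205] xyaw 94.05 z [-0.003 -0.001 -1.   ] F [-13.2  -16.33   4.09] T [-3.09  2.56  0.16] w 0.0652 q [-0.14  0.44 -0.03  1.1  -0.    1.36]
fence -14.3315541727561 row -15.339970150231245
side 0.51 [[0.519, 0.111, 0.03], [0.574, 0.118, 0.065], [0.58, 0.177, 0.098]]
top 0.61 [[0.506, 0.111, 0.031], [0.511, 0.126, 0.065], [0.563, 0.186, 0.095]]
```

View pics/full_t.png

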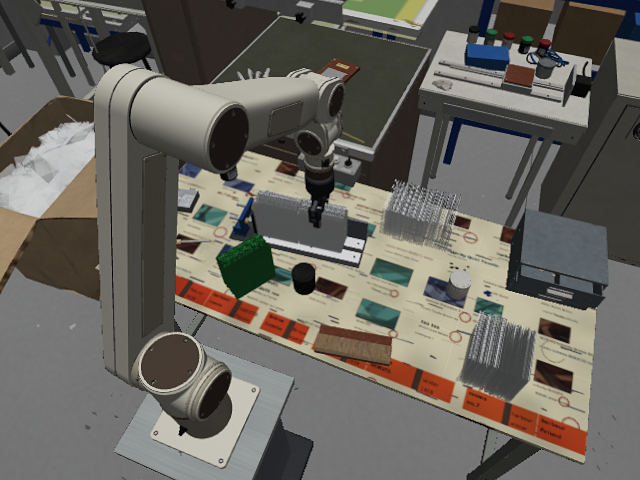

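```bash
python3 -c "
from h import *
bot.job_done(); st()"
```

```text
the job is handed in; nothing more can be done
the job is handed in; nothing more can be done
```

The job is handed in at about 35.6 s of the 59 s. The arm is still gripping the loose bundle and pressing the pack into the corner.

**What I did**
1. **Seated bundle:** My first push with closed fingers failed. The bundle tipped against the fence at about 9 N and dropped back about 10 mm off it. I then gripped it across its width, pressed it against the fence at about 9 N, trimmed the yaw and let go. The near face then measured parallel to the fence at the depth a flush bundle should have.
2. **Loose bundle:** I picked it from the three clear bundles by its size (66 x 130 x 140 mm). I gripped it, turned it 90° and stood it on the runners. I then slid it up to its neighbour and pushed the row on until the plate stopped moving.
3. **Final press:** I pressed it into the corner and trimmed the tilt and yaw so the faces sit flat.

**Last checks**
- **Forces:** the wrist showed a steady 14.5 N towards the fence and 15 N along the row. Some of the fence force may be taken by friction on the neighbouring bundle and the runners.
- **Grip and attitude:** the grip was 65.2 mm and the tool was within 0.2° of vertical.
- **Plate:** at the stop, a 1 mm command moved the TCP only 0.1 mm. The camera puts the plate about 15 mm further back than at the start, against a true travel of 12 mm. The crossbar shows at the brass bushes.

**Not certain**
- A notch of 1 to 2 pixels still shows at the bottom of the joint between the bundles. I took it for rounded corners.
- The camera fits put the near faces of the two bundles about 1 mm apart in depth, which is within calibration error.
- I did not re-measure the jars and the blow gun. None of the arm's moves went near them.

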